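# Pile the blanks and hold the cutter's lid open

## Task

Get the desktop cutter ready to be loaded: first stack the two plywood blanks that lie loose on the bench squarely on the blank on the black mat, edges in line, and let go of the pile. Then take the cutter's lid by its handle and tug it upwards to find out whether the hidden catch is holding it; only if it is caught, slide the release knob, the upright block on top of the cutter's right-hand end as the robot sees it, fully away from the lid. Lift the lid at least two thirds open and finish there, still holding it up, because it falls shut by itself; leave the other things on the bench alone.

Things in the scene. Friction and masses are not known exactly. Their poses are not given: they have to be found in the camera images.
- blank_base: plywood blank, a plain slab 80 x 50 x 12 mm (x, y, z), 40 g, lying on the black mat; origin at the centre of its underside, x along its 80 mm side. The pile is built on it
- blank_a: plywood blank of the same size and look, lying flat and loose on the bench; origin at the centre of its underside, x along its 80 mm side
- blank_b: another plywood blank of the same size and look, lying flat and loose on the bench; origin at the centre of its underside, x along its 80 mm side
- mat: thin black rubber loading mat fixed to the bench, 120 x 100 x 3 mm; origin at the centre of its underside
- cutter: desktop cutter fixed to the bench, white with a pale blue lid; 220 mm deep (x), 440 mm wide (y); origin at the centre of its underside. Its front faces the robot (-x of its frame). Its end blocks are 110 mm high; the lid lies between them, its top 108 mm above the bench
- lid (a joint): angle of the lid, rad: 0 shut, 1.05 at its stop. The hinge runs along the cutter's y at the back; the lid weighs about 0.4 kg (about 2 N at the handle) and falls shut from any angle. If the hidden catch (pawl) holds it, the lid still has about 0.04 rad of play (the handle rises about 6 mm) and then stops dead, whatever the pull; if not, it simply rises. The catch cannot be seen and is caught in about half of the cases
- lid_handle (a point): middle of the lid's handle, a round white bar 12 mm thick along the cutter's y on two posts near the front edge of the lid, 80 mm free between the posts; its axis stands 34 mm above the lid's top (142 mm above the bench when shut). The round bar can turn between the fingers as the lid swings
- lid_hinge (a point): point on the lid's hinge axis, 100 mm above the bench, straight behind the handle: with the lid shut the handle lies 175 mm towards the cutter's front (-x of the cutter) and 42 mm up from it
- release (a joint): travel of the release knob, m: 0 at rest beside the lid, 0.016 fully slid away from the lid (-y of the cutter). About 2 to 3 N moves it; it stays where it is left. Fully slid it draws the catch back and the lid stays free. If the lid is pulled up at the same time the catch binds a little: let the lid down first
- release_grip (a point): middle of the release knob, a grey upright block 34 (x) x 14 (y) x 28 mm high (from 112 to 140 mm above the bench) on the cutter's right end block (-y side); this point is 127 mm above the bench
- tape: roll of tape on a card core, a ring lying flat, 72 mm across, 24 mm high; a bystander, to be left alone
- screwdriver: screwdriver lying flat, about 170 mm long; a bystander, to be left alone
- ruler: steel straightedge lying flat, 200 x 30 x 4 mm; a bystander, to be left alone
- glue: white glue bottle standing, 38 mm across, 100 mm high; a bystander, to be left alone
- offcut: wood offcut, 50 x 35 x 20 mm; a bystander, to be left alone
Not all that is in view belongs to the job. Leave any turquoise look-alike of the blank_a alone.

How it is judged:
By the outcome, as a careful person would: the job done as asked, in the order asked, and still so for the second after the job is handed in, while the arm keeps its last pose, push and grip.
It also fails if it takes over 72 s, if anything falls off the work surface, if the arm or the gripper's body presses on something with over 40 N, if the wrist force passes 120 N, or if a joint passes its speed limit or range.

## Robot

A 6-joint arm with a two-finger parallel gripper is mounted at the origin on the work surface. World frame = base frame: x ahead of the robot, y to its left, z up, the work surface at z = 0. Lengths are in m, angles in rad, forces in N, time in s.
With the tool pointing down it reaches from about 0.3 to 0.875 m from the base axis. Payload 6.4 kg.
Tool frame: the origin (TCP) lies midway between the tips of the shut fingers; the grasp point (between the pads) lies 19 mm behind it; x points along the fingers, y is the direction in which the jaws open and shut, and the axes are right-handed (so a half turn about x gives the same grasp; the last joint's range is limited). The gripper opens to 85 mm and grips with 20 to 120 N. Pads are 22 mm wide; open, the fingers measure 114 mm over their backs; the gripper's body (76 mm by 85 mm) begins 54 mm behind the grasp point. The pads swing forward as they close: fully open they stand 13 mm farther back than shut.
Start: joints at [-1.375, 0.181, 1.607, -0, 1.354, -0.206], TCP at [0.225, -0.529, 0.231] pointing down, gripper open.
Joint ranges: [-2.99, 2.99], [-0.89, 2.07], [0.3, 2.58], [-1.14, 4.28], [0, 2.63], [-3.12, 3.12]. Speed limits (rad/s): [2.57, 2.57, 3.01, 3.14, 3.14, 3.14].

## Interface

Orientations are given as a unit quaternion [w, x, y, z].
In Python, from bench import ctrl gives the robot as it stands.
- The arm moves only by the tool servo_tool, never from a script. Its argument "targets" is a list of rows, each a list of 7 numbers: the turn, a rotation vector about the tool's x, y, z in rad, then the shift along the tool's x, y, z in mm, then the opening, from -1 (shut) to 1 (fully open). A call has exactly 8 rows; each row is the pose to reach, as a shift and turn from the pose measured when the call began, along the tool's axes at that moment; what a row does not reach only later rows make up. A row lasts 1/8 s, in which the tool goes at most 62.5 mm and 10.7 degrees, less where a joint would pass 70% of its speed; a pose out of reach is approached as far as the arm can. A call with a gripper value outside its range is refused whole. The fingers move at their own pace and stop on an object; the grip force is fixed at half the most. Time passes only in rows, so rows that repeat a pose let the fingers close, or fill a call up. It gives the time, the measured TCP pose, the force and the opening at its end, in the units of the state.
- ctrl.get_obs(): the state, without advancing time (a new reading comes with each control period).
- ctrl.camera(name): name is "side" or "top" or "wrist"; returns a dict with "pixels" (400x640x3 uint8, blue, green, red), "intrinsics" (3x3 intrinsics, pixels), "R" (3x3) and "t" (3): a world point X has camera coordinates R X + t; the wrist camera has in their place "tool_from_camera" (4x4, takes a point from camera to tool coordinates, whose origin is the TCP and whose axes are the tool frame's). Camera axes: x right, y down, z forward; pixel columns grow to the right and rows downward; lengths in m; the calibration is good to about 2 mm. A picture is of the moment at which its call begins: read the wrist's pose just before it. There is no depth.
- ctrl.hand_in(): hands the job in, once; it reports no verdict.
The state is a dict: "time_s": time; "q": joint angles; "dq": joint speeds; "joint_efforts": joint torques, N m; "eef_pos": TCP position; "eef_rot": TCP orientation; "wrist_force": force on the tool from outside, world axes, zero at the start; "torque": the same for the moment, N m; "opening": opening from 0.0 (shut) to 1.0 (fully open).
Only numpy, scipy, OpenCV 4.12 (cv2) and the standard library are available. Lean on these libraries where they do the work, as an engineer would, in place of code of your own. Each camera call takes 0.05 s, during which the arm holds its last target.

## Working session

There is one attempt and no reset: what is moved stays moved. The work goes in short steps, Python scripts to look and compute and a tool call to move; the robot and the scene stay as the last step left them, time stands still between calls to the robot, and variables do not carry over. Pictures are saved under pics/ and viewed, and the job is handed in when it is done.

Besides the shell and the picture viewer there is one more tool, called as name([rows], argument=value, ...), one row to a line, values as JSON. servo_tool: Moves the arm, as the interface text tells. Its arguments: {"type":"object","properties":{"targets":{"type":"array","items":{"type":"array","items":{"type":"number"}}}},"required":["targets"]}

```bash
ls; mkdir -p pics
python3 - <<'E'
from bench import ctrl
import cv2
o=ctrl.get_obs();print(o)
for n in ["top","side","wrist"]:
    c=ctrl.camera(n);cv2.imwrite(f"pics/{n}0.png",c["pixels"])
    print(n,c["intrinsics"],c.get("R"),c.get("t"),c.get("tool_from_camera"))
E
```

```text
pics
{'time_s': 0.0, 'q': array([-1.37529220e+00,  1.81530230e-01,  1.60802904e+00,  2.61003679e-05,
        1.35381009e+00, -2.06333716e-01]), 'dq': array([ 0.00010951, -0.000812  ,  0.00028168,  0.00019181,  0.00021423,
       -0.00052193]), 'joint_efforts': array([ 3.86422953e-04, -4.44872725e+01, -3.51335549e+01, -1.88787812e-04,
        9.09669092e-03, -1.62850000e-05]), 'eef_pos': array([ 0.22478252, -0.52863012,  0.23038008]), 'eef_rot': array([ 0.14048708,  0.69289488,  0.14174329, -0.69287005]), 'wrist_force': array([-0.52902875, -0.60421801, -0.3746415 ]), 'torque': array([0.01623127, 0.00388517, 0.02354627]), 'opening': 1.0008030191603576}
top [[465.18875626   0.         310.97415394]
 [  0.         465.18875626 194.17773408]
 [  0.           0.           1.        ]] [[ 5.10353407e-02 -9.98696672e-01 -5.93481665e-04]
 [-9.73882736e-01 -4.96356371e-02 -2.21559743e-01]
 [ 2.21241520e-01  1.18853585e-02 -9.75146619e-01]] [-0.00699858  0.51947081  1.527494  ] None
side [[397.44227756   0.         311.96101492]
 [  0.         397.44227756 194.80563042]
 [  0.           0.           1.        ]] [[-0.94788727 -0.31858823 -0.003356  ]
 [-0.2410542   0.72401039 -0.64629855]
 [ 0.20833289 -0.61180919 -0.76307727]] [0.47731785 0.19856942 1.03630631] None
wrist [[298.40346145   0.         318.84509586]
 [  0.         298.40346145 206.12872339]
 [  0.           0.           1.        ]] None None [[-1.84807667e-03 -2.73881230e-01  9.61761746e-01 -1.41946919e-01]
 [ 9.99998191e-01 -7.42025856e-05  1.90041935e-03 -6.79807295e-05]
 [-4.49123981e-04  9.61763519e-01  2.73880872e-01 -6.84222123e-02]
 [ 0.00000000e+00  0.00000000e+00  0.00000000e+00  1.00000000e+00]]
```

View pics/top0.png

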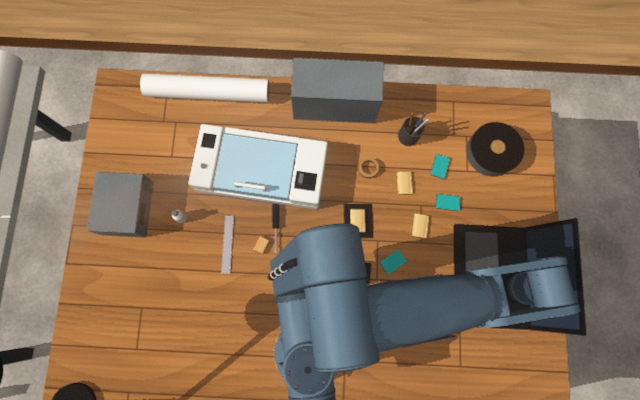

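View pics/side0.png

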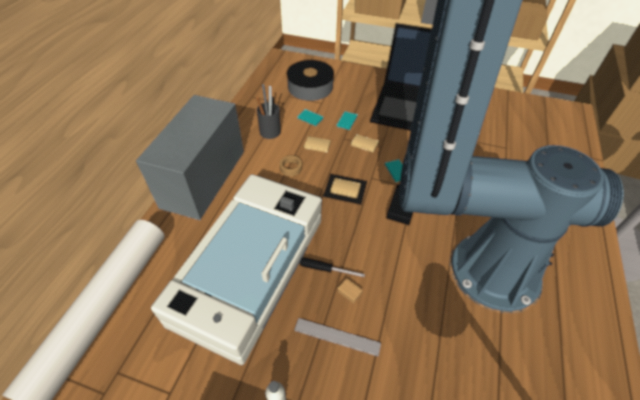

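View pics/wrist0.png

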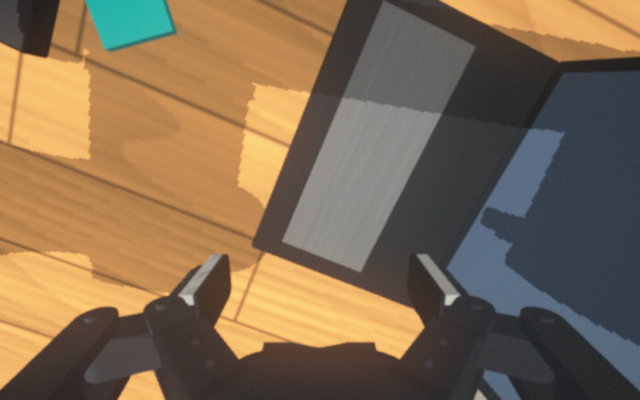

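Loose plywood-coloured candidates in top: (405,182) and (420,225); the base is on the mat at (358,220). The slabs at (440,166), (448,202) and (393,261) are turquoise, so I leave those. I'll confirm this in an enlarged crop.

Run:
```python
import cv2
i=cv2.imread("pics/top0.png")
cv2.imwrite("pics/t_a.png",cv2.resize(i[155:275,335:475],None,fx=5,fy=5,interpolation=cv2.INTER_CUBIC))
cv2.imwrite("pics/t_b.png",cv2.resize(i[115:220,180:340],None,fx=5,fy=5,interpolation=cv2.INTER_CUBIC))
i=cv2.imread("pics/side0.png")
cv2.imwrite("pics/s_a.png",cv2.resize(i[100:260,240:420],None,fx=3.7,fy=3.7,interpolation=cv2.INTER_CUBIC))
```

```text
(no output)
```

View pics/t_a.png

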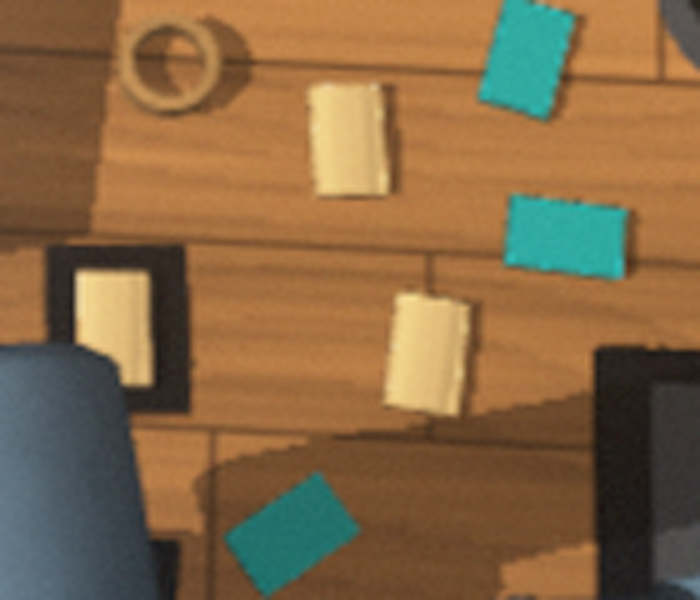

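View pics/t_b.png

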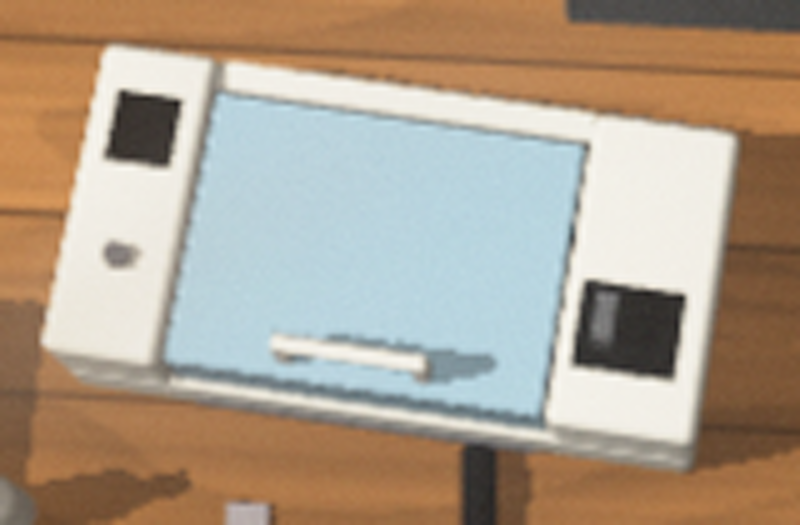

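View pics/s_a.png

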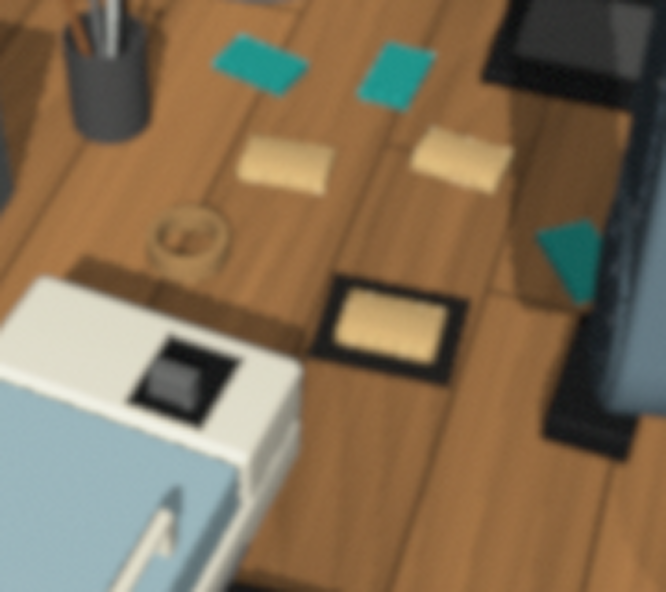

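Top crop: the loose blanks are plywood at crop (350,140) and (428,352), and the base is at (113,327). The slabs at (530,60), (567,237) and (292,535) are all turquoise, so they're ruled out. The side crop agrees. The release knob is at crop (605,318) in the cutter picture, on its dark patch.

```bash
cat > h.py <<'E'
import numpy as np, cv2
from scipy.spatial.transform import Rotation as Ro
from scipy.optimize import least_squares
from bench import ctrl
def Rt(o): return Ro.from_quat(np.array(o["eef_rot"])[[1,2,3,0]])
def cam(n):
    o=ctrl.get_obs(); c=ctrl.camera(n)
    K=c["intrinsics"]
    if n=="wrist":
        T=np.eye(4);T[:3,:3]=Rt(o).as_matrix();T[:3,3]=o["eef_pos"]
        W=np.linalg.inv(T@c["tool_from_camera"]);R,t=W[:3,:3],W[:3,3]
    else: R,t=c["R"],c["t"]
    return c["pixels"],K,R,t,o
def ray(K,R,t,u,v,z):
    d=R.T@np.linalg.inv(K)@[u,v,1]; C=-R.T@t
    return C+d*(z-C[2])/d[2]
def proj(K,R,t,X):
    p=(K@(R@np.atleast_2d(X).T+t[:,None])).T
    return p[:,:2]/p[:,2:]
def move(p,yaw=None,Rw=None,o=None):
    """tool pointing down with jaw (tool y) along direction yaw (mod pi); prints rotvec, shift mm"""
    o=o or ctrl.get_obs(); R0=Rt(o)
    if Rw is None:
        best=None
        for k in (0,np.pi):
            y=np.array([np.cos(yaw+k),np.sin(yaw+k),0]);x=np.array([0,0,-1.]);z=np.cross(x,y)
            Rn=Ro.from_matrix(np.c_[x,y,z]);rv=(R0.inv()*Rn).as_rotvec()
            if best is None or np.linalg.norm(rv)<np.linalg.norm(best):best=rv
        rv=best
    else: rv=(R0.inv()*Rw).as_rotvec()
    s=R0.inv().apply(np.array(p)-o["eef_pos"])*1000
    print("rot",np.round(rv,3),"shift",np.round(s,1));return rv,s
def fitrect(K,R,t,uv,z,L=.08,W=.05):
    uv=np.array(uv,float)
    P=np.array([ray(K,R,t,u,v,z) for u,v in uv])
    d=[np.linalg.norm(P[(i+1)%4]-P[i]) for i in range(4)]
    c=P.mean(0)[:2]
    e=(P[1]-P[0]) if d[0]+d[2]>d[1]+d[3] else (P[2]-P[1])
    y0=np.arctan2(e[1],e[0])
    def corners(q):
        a=np.array([np.cos(q[2]),np.sin(q[2])]);b=np.array([-a[1],a[0]])
        return np.array([[*(q[:2]+i*a*L/2+j*b*W/2),z] for i,j in((1,1),(1,-1),(-1,-1),(-1,1))])
    def res(q):
        Q=corners(q); # match nearest
        idx=[np.argmin(np.linalg.norm(Q-p,axis=1)) for p in P]
        return (proj(K,R,t,Q[idx])-uv).ravel()
    s=least_squares(res,[*c,y0]); q=s.x; q[2]=(q[2]+np.pi/2)%np.pi-np.pi/2
    print("xy mm",np.round(q[:2]*1000,1),"yaw deg",round(np.degrees(q[2]),2),"rms px",round(np.sqrt(np.mean(s.fun**2)),2),"sides mm",np.round(np.array(d)*1000,1))
    return q
E
python3 - <<'E'
from h import *
im,K,R,t,o=cam("top")
f=lambda l:[(335+a/5-.4,155+b/5-.4) for a,b in l]
g=lambda a,b:(180+a/5-.4,115+b/5-.4)
fitrect(K,R,t,f([(309,86),(380,83),(391,192),(317,196)]),.012)
fitrect(K,R,t,f([(399,291),(472,303),(460,416),(385,402)]),.012)
for p in [(76,271),(151,269),(153,385)]: print('base',ray(K,R,t,*f([p])[0],.015))
for p in [(48,247),(186,246),(190,412)]: print('mat',ray(K,R,t,*f([p])[0],.003))
print('handle',ray(K,R,t,*g(272,342),.142),ray(K,R,t,*g(427,366),.142))
print('knob',ray(K,R,t,*g(605,316),.140))
for p in [(738,135),(690,443),(107,46),(44,345)]: print('cut',ray(K,R,t,*g(*p),.110))
print(Rt(o).as_matrix())
E
```

```text
xy mm [ 589.1 -307.4] yaw deg 5.33 rms px 0.17 sides mm [50.5 79.5 52.2 80.1]
xy mm [ 439.3 -363.5] yaw deg -6.78 rms px 0.19 sides mm [51.  79.9 52.  78.8]
base [ 0.48374236 -0.11755635  0.015     ]
base [ 0.4878169  -0.16963725  0.015     ]
base [ 0.40658327 -0.17307971  0.015     ]
mat [ 0.50228831 -0.09823918  0.003     ]
mat [ 0.5079428  -0.19506768  0.003     ]
mat [ 0.39087953 -0.20042071  0.003     ]
handle [0.5245688  0.26961381 0.142     ] [0.51371347 0.16805934 0.142     ]
knob [0.55348352 0.05500269 0.14      ]
cut [ 0.69229848 -0.026636    0.11      ]
cut [ 0.47821107 -0.00439893  0.11      ]
cut [0.73428495 0.40623962 0.11      ]
cut [0.5226333  0.42618696 0.11      ]
[[-2.66454979e-04  3.91090713e-01 -9.20352097e-01]
 [ 1.26397330e-03 -9.20351263e-01 -3.91090725e-01]
 [-9.99999166e-01 -1.26750855e-03 -2.49096043e-04]]
```

Run:
```python
from h import *
move([.455,-.255,.215],np.radians(-93))
```

```text
rot [0.454 0.    0.001] shift [  16. -162. -319.]
```

servo_tool([
  [0.08,0,0,2,-27,-53,1],
  [0.16,0,0,5,-54,-106,1],
  [0.24,0,0,8,-81,-160,1],
  [0.32,0,0,11,-108,-213,1],
  [0.4,0,0,14,-135,-266,1],
  [0.454,0,0,16,-162,-319,1],
  [0.454,0,0,16,-162,-319,1],
  [0.454,0,0,16,-162,-319,1],
])

```text
time_s: 1.2
eef_pos: [0.4549, -0.2551, 0.2148]
eef_rot: [0.018, -0.707, 0.018, 0.707]
wrist_force: [-0.9, -0.4, 0.1]
opening: 0.999
```

Run:
```python
from h import *
im,K,R,t,o=cam("wrist");cv2.imwrite("pics/w1.png",im);print(o["eef_pos"],o["time_s"],proj(K,R,t,[[.439,-.3635,.012],[.446,-.145,.015],[.589,-.307,.012]]),o["dq"])
np.savez("w1.npz",K=K,R=R,t=t)
```

```text
[ 0.45487588 -0.25506881  0.21482815] 1.2 [[410.2736884  190.54890414]
 [225.12259868 194.47851697]
 [361.05516668  53.79109574]] [-0.0361134  -0.00085611 -0.00161793  0.00274619  0.00016445  0.00302329]
```

View pics/w1.png

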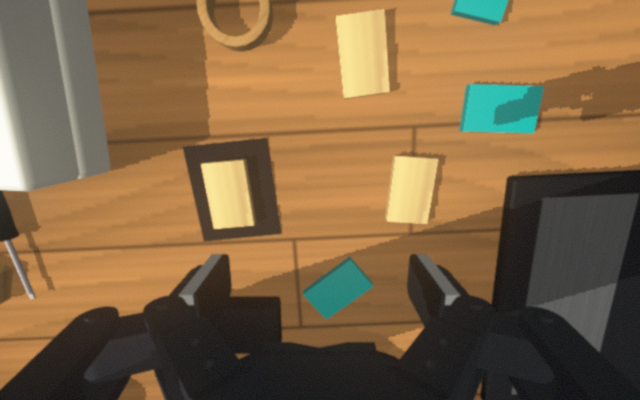

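The wrist view shows B at (413,189), A at (364,53), the base at (229,194) on the black mat, and turquoise slabs at (502,107) and (338,287). Next I'll enlarge for the corners.

Run:
```python
import cv2
i=cv2.imread("pics/w1.png")
a=cv2.resize(i[145:235,180:290],None,fx=6,fy=6,interpolation=cv2.INTER_CUBIC)
cv2.imwrite("pics/w1a.png",a)
b=cv2.resize(i[145:235,375:450],None,fx=5,fy=6-1,interpolation=cv2.INTER_CUBIC)
c=cv2.resize(i[5:105,325:405],None,fx=5,fy=5,interpolation=cv2.INTER_CUBIC)
import numpy as np
d=np.zeros((500,780,3),np.uint8);d[:450,:375]=b;d[:500,380:780]=c
cv2.imwrite("pics/w1b.png",d)
```

```text
(no output)
```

View pics/w1a.png

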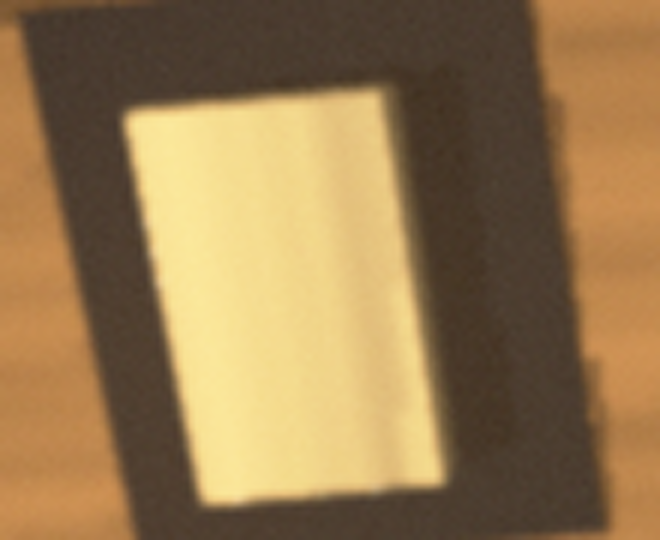

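View pics/w1b.png

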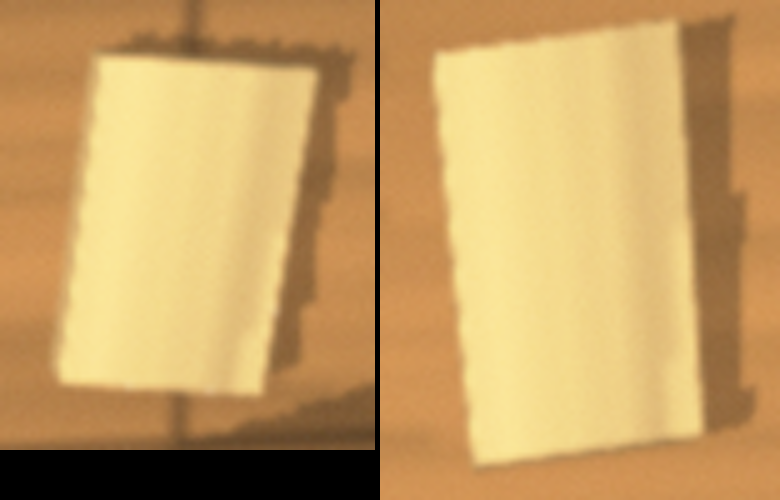

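Run:
```python
from h import *
d=np.load("w1.npz");K,R,t=d["K"],d["R"],d["t"]
f=lambda l,x,y,s:[(x+a/s-.5+.5/s,y+b/s-.5+.5/s) for a,b in l]
fitrect(K,R,t,f([(123,110),(385,88),(443,486),(202,506)],180,145,6),.015)
b=fitrect(K,R,t,f([(97,57),(317,70),(262,394),(60,382)],375,145,5),.012)
fitrect(K,R,t,f([(55,57),(297,20),(323,435),(94,466)],325,5,5),.012)
```

```text
xy mm [ 445. -148.] yaw deg 1.96 rms px 0.21 sides mm [50.4 80.3 49.3 80.5]
xy mm [ 438.6 -364.7] yaw deg -5.99 rms px 0.42 sides mm [50.9 78.9 49.7 78.7]
xy mm [ 587.8 -309.1] yaw deg 4.49 rms px 0.37 sides mm [49.3 79.3 49.9 79. ]
```

Run:
```python
from h import *
y=np.radians(-96)
move([.4386,-.3647,.065],y);move([.4386,-.3647,.0],y)
```

```text
rot [0.052 0.001 0.001] shift [149.8 109.8  10.1]
rot [0.052 0.001 0.001] shift [214.8 109.8  10.1]
```

servo_tool([
  [0.013,0,0,37,27,2.5,1],
  [0.026,0,0,75,55,5,1],
  [0.04,0,0,112,82,7.5,1],
  [0.052,0,0,150,110,10,1],
  [0.052,0,0,175,110,10,1],
  [0.052,0,0,198,110,10,1],
  [0.052,0,0,211,110,10,1],
  [0.052,0,0,214,110,10,1],
])

```text
time_s: 2.25
eef_pos: [0.4377, -0.3654, 0.0002]
eef_rot: [0.038, -0.706, 0.037, 0.707]
wrist_force: [0.5, -0.0, 0.6]
opening: 1.001
```

Run:
```python
from h import *
im,K,R,t,o=cam("wrist");cv2.imwrite("pics/w2.png",im);move([.4386,-.3647,.0],np.radians(-96));print(o["dq"])
im,*_=cam("side");cv2.imwrite("pics/s2.png",cv2.resize(im[100:220,300:440],None,fx=4,fy=4))
```

```text
rot [-0.001  0.001  0.001] shift [ 0.5 -0.7 -0.4]
[ 0.01107879  0.01894228 -0.01291389  0.0023988  -0.0354185   0.00144413]
```

View pics/w2.png

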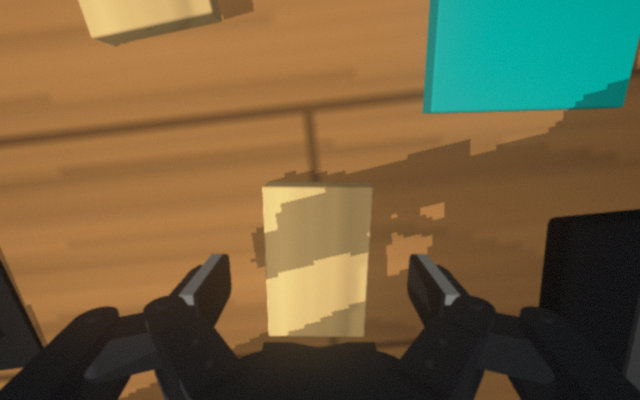

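View pics/s2.png

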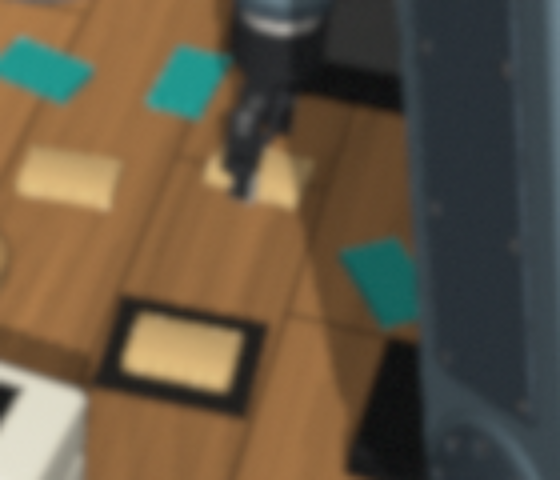

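B is centred between the open pads (262–372 px wide, rows 187–336). Close, then lift.

servo_tool([
  [0,0,0,0,0,0,-1],
  [0,0,0,0,0,0,-1],
  [0,0,0,0,0,0,-1],
  [0,0,0,0,0,0,-1],
  [0,0,0,0,0,0,-1],
  [0,0,0,0,0,0,-1],
  [0,0,0,0,0,0,-1],
  [0,0,0,0,0,0,-1],
])

```text
time_s: 3.35
eef_pos: [0.4394, -0.3663, 0.0026]
eef_rot: [-0.036, 0.707, -0.038, -0.706]
wrist_force: [-1.1, -0.3, 6.3]
opening: 0.561
```

Run:
```python
from h import *
im,K,R,t,o=cam("wrist");cv2.imwrite("pics/w3.png",im)
np.savez("w3.npz",K=K,R=R,t=t);print(o["eef_pos"],o["wrist_force"],o["opening"])
```

```text
[ 0.43936322 -0.36634289  0.00256247] [-1.09577212 -0.31963524  6.26617451] 0.5610500956534525
```

View pics/w3.png

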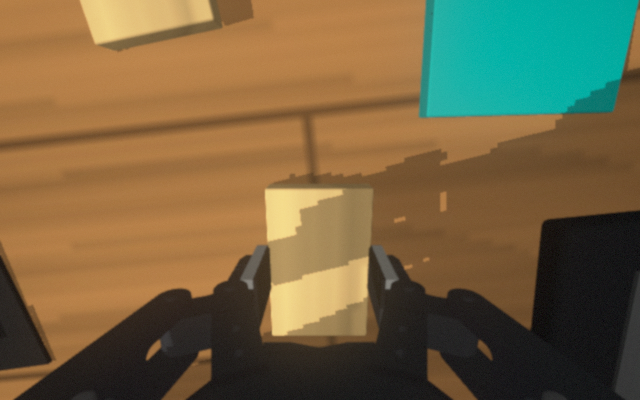

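The fingertips touch the bench (6 N). I'll regrip 4 mm higher so the tips stay clear of the base when placing.

servo_tool([
  [0,0,0,-1,0,0,0.3],
  [0,0,0,-3,0,0,0.3],
  [0,0,0,-4,0,0,0.3],
  [0,0,0,-4,0,0,-1],
  [0,0,0,-4,0,0,-1],
  [0,0,0,-4,0,0,-1],
  [0,0,0,-4,0,0,-1],
  [0,0,0,-4,0,0,-1],
])

```text
time_s: 4.4
eef_pos: [0.4395, -0.3664, 0.0074]
eef_rot: [-0.036, 0.707, -0.037, -0.706]
wrist_force: [-1.7, 2.9, 8.3]
opening: 0.544
```

Run:
```python
from h import *
im,K,R,t,o=cam("wrist");cv2.imwrite("pics/w4.png",cv2.resize(im[165:365,220:420],None,fx=3,fy=3,interpolation=cv2.INTER_CUBIC))
np.savez("w4.npz",K=K,R=R,t=t);print(o["eef_pos"],o["wrist_force"],o["opening"])
```

```text
[ 0.43946383 -0.36636617  0.00739862] [-1.69788334  2.92509629  8.33844142] 0.5443646550874702
```

View pics/w4.png

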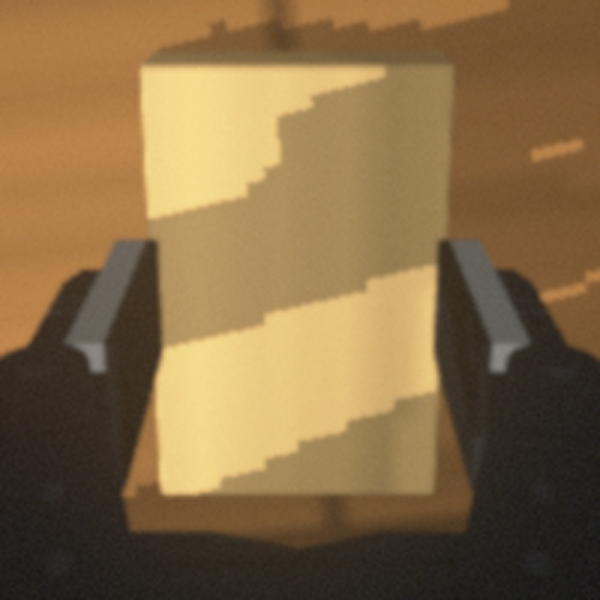

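```bash
cat >> h.py <<'E'
def held(q,o):
    a=np.array([q[0],q[1],0]);d=Rt(o).inv().apply(a-o["eef_pos"])*1000
    yy=Rt(o).as_matrix()[:,1];ty=np.degrees(np.arctan2(yy[1],yy[0]))
    print("blank in tool mm",np.round(d,1),"tool yaw",round(ty,2),"blank yaw - (toolyaw+90)",round(np.degrees(q[2])-ty-90,2))
E
python3 - <<'E'
from h import *
d=np.load("w4.npz");K,R,t=d["K"],d["R"],d["t"];o=ctrl.get_obs()
q=fitrect(K,R,t,[(220+a/3-.33,165+b/3-.33) for a,b in[(141,65),(453,65),(434,494),(161,494)]],.012)
held(q,o)
d=np.load("w3.npz");K,R,t=d["K"],d["R"],d["t"]
print(ray(K,R,t,108,45,.012))
# target: blank at .445,-.148 yaw 1.96 (tool yaw -88.04)
ty=np.radians(-88.04)
E
```

```text
xy mm [ 438.9 -366.9] yaw deg -5.94 rms px 0.93 sides mm [48.9 79.1 49.3 79. ]
blank in tool mm [7.4 0.6 0.5] tool yaw -95.99 blank yaw - (toolyaw+90) 0.05
[ 0.54543712 -0.29332772  0.012     ]
```

Run:
```python
from h import *
y=np.radians(-88)
move([.36,-.1475,.10],y)
```

```text
rot [-0.139 -0.001 -0.002] shift [ -93.  -209.3  101.8]
```

servo_tool([
  [0,0,0,-45,0,0,-1],
  [-0.02,0,0,-90,-15,7,-1],
  [-0.05,0,0,-93,-67,33,-1],
  [-0.08,0,0,-93,-120,58,-1],
  [-0.11,0,0,-93,-172,84,-1],
  [-0.139,0,0,-93,-209,102,-1],
  [-0.139,0,0,-93,-209,102,-1],
  [-0.139,0,0,-93,-209,102,-1],
])

```text
time_s: 5.45
eef_pos: [0.3604, -0.1484, 0.1004]
eef_rot: [0.013, 0.708, 0.011, -0.706]
wrist_force: [-0.6, -0.6, -0.8]
opening: 0.544
```

Run:
```python
from h import *
im,K,R,t,o=cam("wrist");cv2.imwrite("pics/w5.png",im)
np.savez("w5.npz",K=K,R=R,t=t);print(o["eef_pos"],o["wrist_force"],o["opening"],o["dq"])
```

```text
[ 0.36040455 -0.14842933  0.10043693] [-0.5502551  -0.56999449 -0.78328995] 0.5435636914033607 [-0.01717203  0.01659409 -0.02064483 -0.00052867 -0.00053     0.00224227]
```

View pics/w5.png

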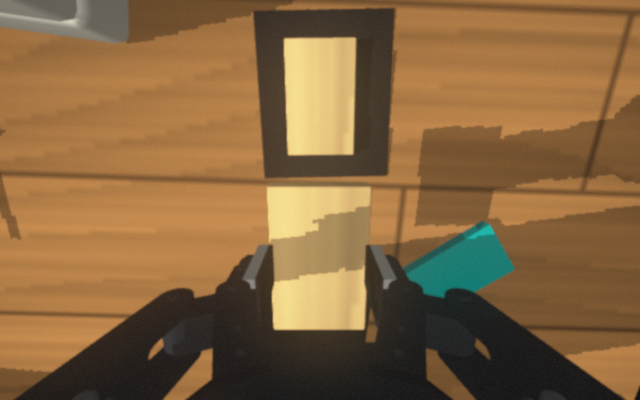

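Run:
```python
import cv2
i=cv2.imread("pics/w5.png")
cv2.imwrite("pics/w5a.png",cv2.resize(i[25:170,270:380],None,fx=4,fy=4,interpolation=cv2.INTER_CUBIC))
cv2.imwrite("pics/w5b.png",cv2.resize(i[175:340,250:385],None,fx=3.5,fy=3.5,interpolation=cv2.INTER_CUBIC))
```

```text
(no output)
```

View pics/w5a.png

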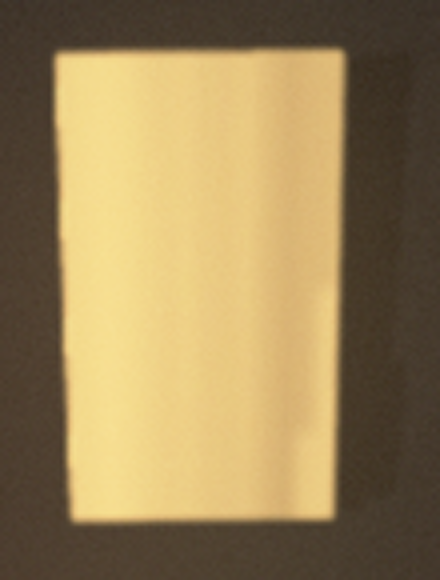

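View pics/w5b.png

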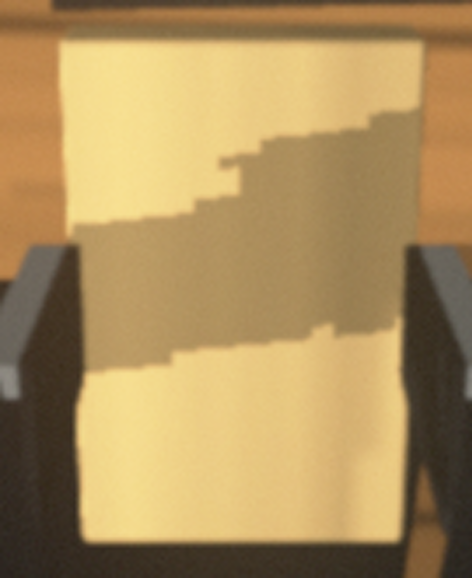

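Run:
```python
from h import *
d=np.load("w5.npz");K,R,t=d["K"],d["R"],d["t"];o=ctrl.get_obs()
f=lambda l,x,y,s:[(x+a/s-.5+.5/s,y+b/s-.5+.5/s) for a,b in l]
b=fitrect(K,R,t,f([(55,50),(345,50),(335,521),(71,522)],270,25,4),.015)
for dz in(.003,.0046,.006):
    h=fitrect(K,R,t,f([(60,40),(423,40),(405,543),(80,542)],250,175,3.5),o["eef_pos"][2]+dz)
    held(h,o)
h=fitrect(K,R,t,f([(60,40),(423,40),(405,543),(80,542)],250,175,3.5),o["eef_pos"][2]+.0046)
# desired tool pose: yaw change = b yaw - h yaw; 
dy=b[2]-h[2];R2=np.array([[np.cos(dy),-np.sin(dy)],[np.sin(dy),np.cos(dy)]])
p=b[:2]+R2@(o["eef_pos"][:2]-h[:2]);yy=Rt(o).as_matrix()[:,1];ty=np.arctan2(yy[1],yy[0])+dy
print("target tcp",p,np.degrees(ty));
move([*p,.03],ty);move([*p,.0225],ty)
```

```text
xy mm [ 444.5 -147.3] yaw deg 2.35 rms px 0.24 sides mm [49.5 79.8 49.9 79.9]
xy mm [ 359.2 -149. ] yaw deg 2.03 rms px 0.6 sides mm [49.3 80.4 50.9 80.1]
blank in tool mm [ 1.004e+02 -1.000e-01  1.500e+00] tool yaw -88.06 blank yaw - (toolyaw+90) 0.09
xy mm [ 359.9 -149. ] yaw deg 2.03 rms px 0.84 sides mm [48.7 79.5 50.3 79.2]
blank in tool mm [ 1.004e+02 -1.000e-01  9.000e-01] tool yaw -88.06 blank yaw - (toolyaw+90) 0.09
xy mm [ 360.4 -148.9] yaw deg 2.03 rms px 1.36 sides mm [48.2 78.7 49.8 78.4]
blank in tool mm [ 1.004e+02 -1.000e-01  3.000e-01] tool yaw -88.06 blank yaw - (toolyaw+90) 0.09
xy mm [ 359.9 -149. ] yaw deg 2.03 rms px 0.84 sides mm [48.7 79.5 50.3 79.2]
target tcp [ 0.44514356 -0.14710425] -87.73836328230716
rot [-0.006 -0.002 -0.003] shift [ 70.6   1.  -84.5]
rot [-0.006 -0.002 -0.003] shift [ 78.1   1.  -84.5]
```

servo_tool([
  [-0.006,0,0,10,0.3,-40,-1],
  [-0.006,0,0,30,0.7,-75,-1],
  [-0.006,-0.002,-0.003,50,1,-84.5,-1],
  [-0.006,-0.002,-0.003,62,1,-84.5,-1],
  [-0.006,-0.002,-0.003,70,1,-84.5,-1],
  [-0.006,-0.002,-0.003,74,1,-84.5,-1],
  [-0.006,-0.002,-0.003,76,1,-84.5,-1],
  [-0.006,-0.002,-0.003,76,1,-84.5,-1],
])

```text
time_s: 6.5
eef_pos: [0.4453, -0.1473, 0.025]
eef_rot: [0.014, 0.707, 0.014, -0.707]
wrist_force: [-0.6, 0.5, -0.9]
opening: 0.541
```

Run:
```python
from h import *
im,K,R,t,o=cam("wrist");cv2.imwrite("pics/w6.png",im)
print(o["eef_pos"],o["wrist_force"],o["opening"],o["dq"]);move([.4451,-.1471,.0225],np.radians(-87.74))
```

```text
[ 0.44527559 -0.14732306  0.02501023] [-0.62675776  0.531903   -0.89236428] 0.5414602721239268 [ 0.00241172 -0.0041753  -0.00179211  0.00145241  0.00273602  0.00023087]
rot [ 0.    -0.001 -0.   ] shift [ 2.6 -0.2  0.2]
```

View pics/w6.png

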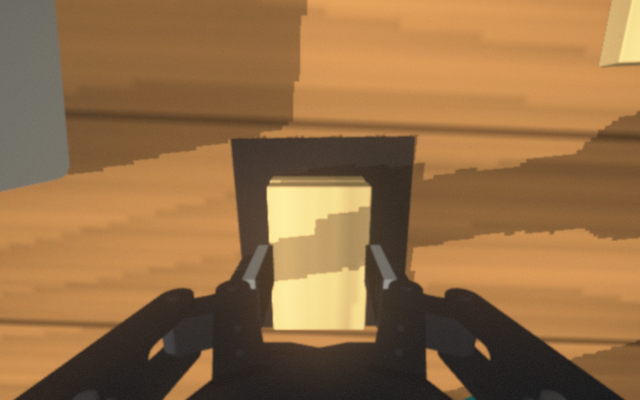

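Aligned. Lower the last 2.6 mm and open.

servo_tool([
  [0,0,0,1.5,-0.1,0,-1],
  [0,0,0,2.8,-0.2,0,-1],
  [0,0,0,2.8,-0.2,0,-1],
  [0,0,0,2.8,-0.2,0,0.3],
  [0,0,0,2.8,-0.2,0,0.6],
  [0,0,0,2.8,-0.2,0,1],
  [0,0,0,2.8,-0.2,0,1],
  [0,0,0,-20,-0.2,0,1],
])

```text
time_s: 7.55
eef_pos: [0.4439, -0.1463, 0.0439]
eef_rot: [-0.013, -0.706, -0.015, 0.708]
wrist_force: [0.1, 0.3, -0.4]
opening: 1.001
```

Run:
```python
from h import *
print(ctrl.get_obs()["wrist_force"]);move([.5,-.25,.2],np.radians(-87))
```

```text
[ 0.08935321  0.32593056 -0.43983502]
rot [-0.013  0.002  0.002] shift [-156.4  105.6  -51.6]
```

servo_tool([
  [0,0,0,-40,0,0,1],
  [0,0,0,-80,25,-5,1],
  [0,0,0,-110,55,-15,1],
  [0,0,0,-126,85,-25,1],
  [0,0,0,-126,85,-26,1],
  [0,0,0,-126,85,-26,1],
  [0,0,0,-126,85,-26,1],
  [0,0,0,-126,85,-26,1],
])

```text
time_s: 8.55
eef_pos: [0.4731, -0.2295, 0.169]
eef_rot: [-0.013, -0.706, -0.015, 0.708]
wrist_force: [-0.7, 0.1, 0.2]
opening: 0.999
```

Run:
```python
from h import *
im,K,R,t,o=cam("wrist");cv2.imwrite("pics/w7.png",im)
np.savez("w7.npz",K=K,R=R,t=t);print(o["eef_pos"],o["dq"]);print(proj(K,R,t,[[.588,-.309,.012],[.4445,-.147,.027]]))
```

```text
[ 0.47314626 -0.22947785  0.16901151] [-0.00287586 -0.00283863 -0.00567549  0.00058639  0.00080918 -0.00215679]
[[409.66811217  72.2451763 ]
 [234.96274247 218.14752702]]
```

View pics/w7.png

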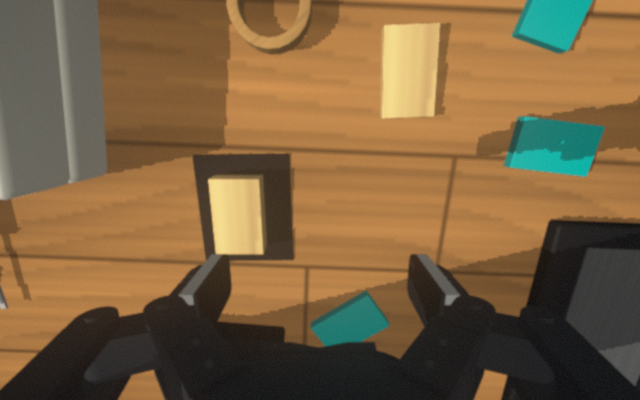

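Run:
```python
import cv2,numpy as np
i=cv2.imread("pics/w7.png")
a=cv2.resize(i[165:265,195:280],None,fx=5,fy=5,interpolation=cv2.INTER_CUBIC)
b=cv2.resize(i[15:125,375:450],None,fx=4.5,fy=4.5,interpolation=cv2.INTER_CUBIC)
d=np.zeros((500,780,3),np.uint8);d[:500,:425]=a;d[:495,430:430+b.shape[1]]=b
cv2.imwrite("pics/w7a.png",d)
```

```text
(no output)
```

View pics/w7a.png

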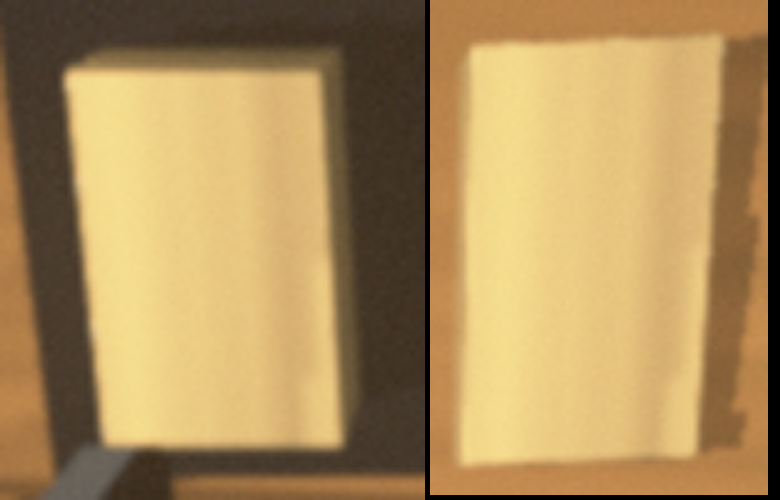

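Run:
```python
from h import *
d=np.load("w7.npz");K,R,t=d["K"],d["R"],d["t"];o=ctrl.get_obs()
f=lambda l,x,y,s:[(x+a/s-.5+.5/s,y+b/s-.5+.5/s) for a,b in l]
fitrect(K,R,t,f([(66,70),(322,70),(343,447),(101,447)],195,165,5),.027)
a=fitrect(K,R,t,f([(40,47),(293,36),(267,456),(29,464)],375,15,4.5),.012)
ty=a[2]-np.pi/2
move([*a[:2],.06],ty);move([*a[:2],.0065],ty)
```

```text
xy mm [ 445.  -148.4] yaw deg 2.08 rms px 0.31 sides mm [49.4 79.3 50.2 79.3]
xy mm [ 588.  -308.8] yaw deg 4.45 rms px 0.47 sides mm [49.7 79.1 50.6 78.8]
rot [-0.037  0.003  0.003] shift [ 108.6   84.  -111.8]
rot [-0.037  0.003  0.003] shift [ 162.1   84.1 -111.9]
```

servo_tool([
  [-0.01,0,0,30,22,-30,1],
  [-0.02,0,0,62,50,-68,1],
  [-0.03,0,0,95,75,-100,1],
  [-0.037,0.003,0.003,115,84,-112,1],
  [-0.037,0.003,0.003,140,84,-112,1],
  [-0.037,0.003,0.003,157,84,-112,1],
  [-0.037,0.003,0.003,162,84,-112,1],
  [-0.037,0.003,0.003,162,84,-112,1],
])

```text
time_s: 9.6
eef_pos: [0.5881, -0.3086, 0.0069]
eef_rot: [0.028, 0.707, 0.027, -0.707]
wrist_force: [0.8, -0.9, -0.3]
opening: 1.002
```

Run:
```python
from h import *
im,K,R,t,o=cam("wrist");cv2.imwrite("pics/w8.png",im)
move([.588,-.3088,.0065],np.radians(4.45-90))
```

```text
rot [-0.    -0.001 -0.001] shift [ 1.  -0.2  0.5]
```

View pics/w8.png

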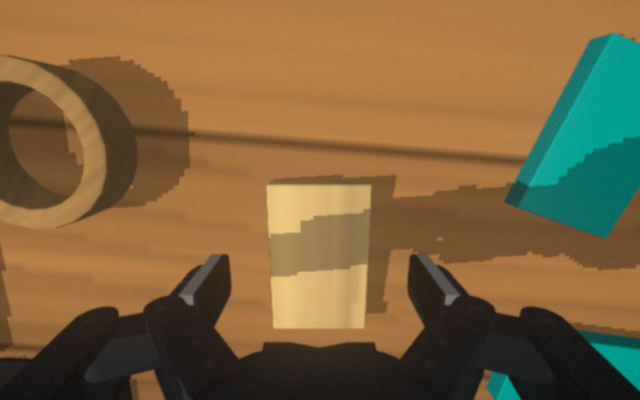

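A is centred between the pads (267–371 px). The tape and turquoise slabs are clear of the fingers.

servo_tool([
  [0,0,0,0,0,0,-1],
  [0,0,0,0,0,0,-1],
  [0,0,0,0,0,0,-1],
  [0,0,0,0,0,0,-1],
  [0,0,0,0,0,0,-1],
  [0,0,0,0,0,0,-1],
  [0,0,0,0,0,0,-1],
  [0,0,0,0,0,0,-1],
])

```text
time_s: 10.65
eef_pos: [0.5916, -0.3104, 0.012]
eef_rot: [0.029, 0.709, 0.026, -0.704]
wrist_force: [-0.0, 3.0, 17.0]
opening: 0.004
```

Run:
```python
from h import *
im,K,R,t,o=cam("wrist");cv2.imwrite("pics/w9.png",cv2.resize(im[165:365,220:420],None,fx=3,fy=3,interpolation=cv2.INTER_CUBIC))
np.savez("w9.npz",K=K,R=R,t=t);print(o["eef_pos"],o["wrist_force"],o["opening"]);move([.36,-.147,.11],np.radians(-88))
```

```text
[ 0.59157135 -0.31035289  0.01204794] [-0.01771304  3.04291682 16.96797444] 0.003959757269408402
rot [ 0.043 -0.007 -0.005] shift [-100.4 -180.3  217.5]
```

View pics/w9.png

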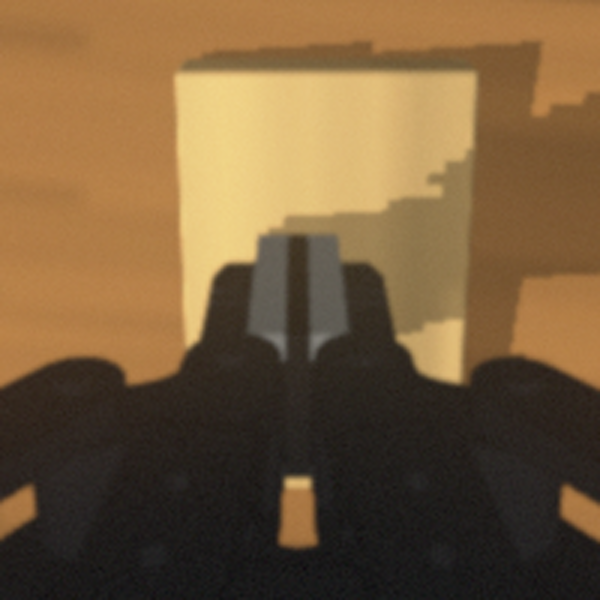

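The fingers slid over A's top, because the tips sit higher at this opening. I'll lift, open and look again.

servo_tool([
  [0,0,0,-20,0,0,-1],
  [0,0,0,-40,0,0,0],
  [0,0,0,-40,0,0,1],
  [0,0,0,-40,0,0,1],
  [0,0,0,-40,0,0,1],
  [0,0,0,-40,0,0,1],
  [0,0,0,-40,0,0,1],
  [0,0,0,-40,0,0,1],
])

```text
time_s: 11.7
eef_pos: [0.5913, -0.3101, 0.0518]
eef_rot: [0.029, 0.709, 0.026, -0.704]
wrist_force: [0.3, -0.5, -0.1]
opening: 1.001
```

Run:
```python
from h import *
im,K,R,t,o=cam("wrist");cv2.imwrite("pics/w10.png",im);cv2.imwrite("pics/w10a.png",cv2.resize(im[165:325,240:400],None,fx=3.5,fy=3.5,interpolation=cv2.INTER_CUBIC))
np.savez("w10.npz",K=K,R=R,t=t);print(o["eef_pos"],o["wrist_force"],o["opening"])
```

```text
[ 0.59125101 -0.31011795  0.05183666] [ 0.33586606 -0.48425296 -0.07944028] 1.0012891289658896
```

View pics/w10a.png

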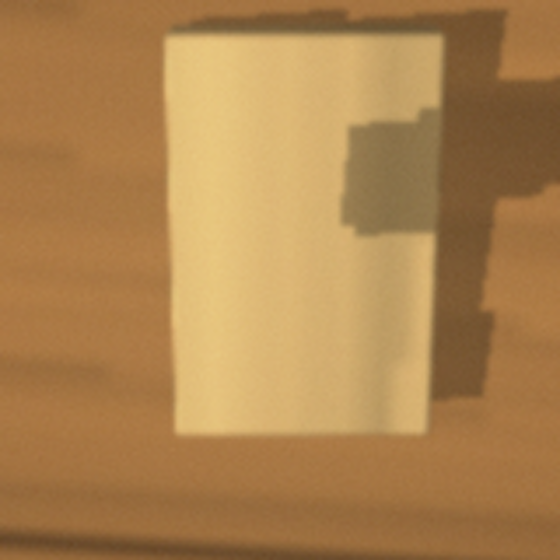

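Run:
```python
from h import *
d=np.load("w10.npz");K,R,t=d["K"],d["R"],d["t"];o=ctrl.get_obs()
f=lambda l,x,y,s:[(x+a/s-.5+.5/s,y+b/s-.5+.5/s) for a,b in l]
a=fitrect(K,R,t,f([(165,34),(444,34),(428,434),(176,434)],240,165,3.5),.012)
ty=a[2]-np.pi/2
move([*a[:2],.001],ty)
```

```text
xy mm [ 589.4 -315.9] yaw deg 4.47 rms px 0.64 sides mm [49.1 79.1 49.4 79. ]
rot [-0.001 -0.007 -0.005] shift [50.9  5.3  2.7]
```

servo_tool([
  [0,-0.007,-0.005,15,5.3,2.7,1],
  [0,-0.007,-0.005,35,5.3,2.7,1],
  [0,-0.007,-0.005,51,5.3,2.7,1],
  [0,-0.007,-0.005,51,5.3,2.7,-1],
  [0,-0.007,-0.005,51,5.3,2.7,-1],
  [0,-0.007,-0.005,51,5.3,2.7,-1],
  [0,-0.007,-0.005,51,5.3,2.7,-1],
  [0,-0.007,-0.005,51,5.3,2.7,-1],
])

```text
time_s: 12.75
eef_pos: [0.5897, -0.316, 0.0015]
eef_rot: [0.028, 0.707, 0.027, -0.706]
wrist_force: [0.3, 0.8, 2.7]
opening: 0.564
```

Run:
```python
from h import *
im,K,R,t,o=cam("wrist");cv2.imwrite("pics/w11.png",cv2.resize(im[165:365,220:420],None,fx=3,fy=3,interpolation=cv2.INTER_CUBIC))
np.savez("w11.npz",K=K,R=R,t=t);print(o["eef_pos"],o["wrist_force"],o["opening"]);move([.36,-.147,.11],np.radians(-88))
```

```text
[ 0.58969706 -0.31604406  0.00152529] [0.31953447 0.75665023 2.72378898] 0.5637965765403626
rot [ 0.043 -0.    -0.001] shift [-108.7 -186.3  215.8]
```

View pics/w11.png

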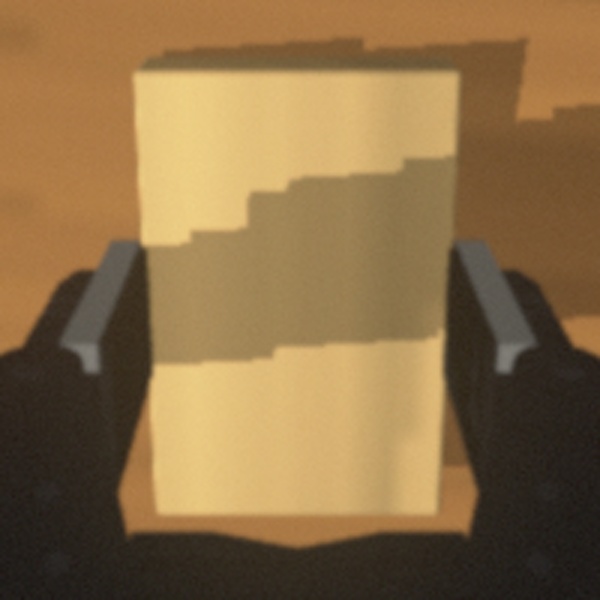

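Gripped (opening 0.56). Lift and go to the viewing pose.

servo_tool([
  [0,0,0,-45,0,0,-1],
  [0.01,0,0,-95,-20,22,-1],
  [0.02,0,0,-109,-62,70,-1],
  [0.03,0,0,-109,-103,119,-1],
  [0.04,0,0,-109,-144,167,-1],
  [0.043,0,0,-109,-186,216,-1],
  [0.043,0,0,-109,-186,216,-1],
  [0.043,0,0,-109,-186,216,-1],
])

```text
time_s: 13.8
eef_pos: [0.3605, -0.1478, 0.111]
eef_rot: [0.013, 0.708, 0.011, -0.706]
wrist_force: [0.3, -0.7, 0.1]
opening: 0.561
```

Run:
```python
from h import *
im,K,R,t,o=cam("wrist");cv2.imwrite("pics/w12.png",im)
np.savez("w12.npz",K=K,R=R,t=t);print(o["eef_pos"],o["wrist_force"],o["opening"],o["dq"])
i=im
a=cv2.resize(i[15:165,265:385],None,fx=3.5,fy=3.5,interpolation=cv2.INTER_CUBIC)
b=cv2.resize(i[170:345,250:385],None,fx=3,fy=3,interpolation=cv2.INTER_CUBIC)
print(a.shape,b.shape)
d=np.zeros((560,800,3),np.uint8);d[:a.shape[0],:a.shape[1]]=a;d[:b.shape[0],390+35:390+35+375]=b[:,:375]
cv2.imwrite("pics/w12a.png",d)
```

```text
[ 0.360518   -0.14784756  0.1110478 ] [ 0.25545005 -0.69920689  0.1376859 ] 0.5605230387045086 [-0.00284001  0.03913279 -0.05590424 -0.00272332 -0.00692581  0.00141746]
(525, 420, 3) (525, 405, 3)
```

View pics/w12a.png

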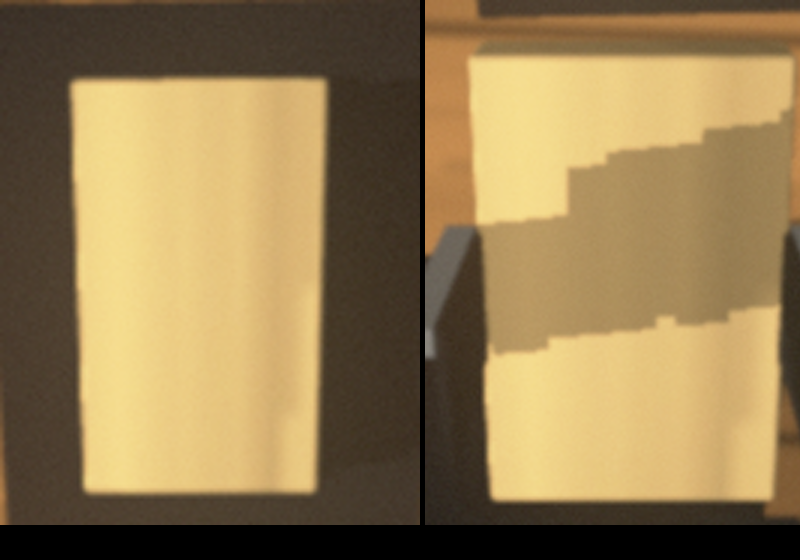

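Run:
```python
from h import *
d=np.load("w12.npz");K,R,t=d["K"],d["R"],d["t"];o=ctrl.get_obs()
f=lambda l,x,y,s:[(x+a/s-.5+.5/s,y+b/s-.5+.5/s) for a,b in l]
b=fitrect(K,R,t,f([(71,79),(328,79),(317,493),(84,493)],265,15,3.5),.027)
H=f([(44,57),(368,57),(348,501),(65,501)],250,170,3)
h=fitrect(K,R,t,H,o["eef_pos"][2]+.0105);held(h,o)
d=np.load("w11.npz");fitrect(d["K"],d["R"],d["t"],f([(135,71),(460,71),(438,515),(156,514)],220,165,3),.012)
dy=b[2]-h[2];R2=np.array([[np.cos(dy),-np.sin(dy)],[np.sin(dy),np.cos(dy)]])
p=b[:2]+R2@(o["eef_pos"][:2]-h[:2]);yy=Rt(o).as_matrix()[:,1];ty=np.arctan2(yy[1],yy[0])+dy
print("target tcp",p,np.degrees(ty));
move([*p,.0305],ty);move([*p,.0285],ty)
```

```text
xy mm [ 444.3 -147.9] yaw deg 2.23 rms px 0.22 sides mm [49.9 79.7 50.  79.6]
xy mm [ 360.2 -148.2] yaw deg 2.01 rms px 1.14 sides mm [48.6 79.  49.2 78.8]
blank in tool mm [111.3  -0.7   1.3] tool yaw -88.02 blank yaw - (toolyaw+90) 0.04
xy mm [ 589.5 -316.5] yaw deg 4.39 rms px 1.03 sides mm [48.8 79.1 49.1 78.8]
target tcp [ 0.44540109 -0.14831838] -87.80795197254798
rot [-0.004 -0.003 -0.003] shift [ 81.    2.4 -83.9]
rot [-0.004 -0.003 -0.003] shift [ 83.    2.4 -83.9]
```

Run:
```python
from h import *
o=ctrl.get_obs();print(o["eef_pos"],o["dq"])
move([.4446,-.1475,.0305],np.radians(-87.8))
```

```text
[ 0.36127031 -0.14857233  0.11130461] [-0.00326663  0.02710304 -0.02708465  0.00150728  0.00118881 -0.0018719 ]
rot [-0.004 -0.003 -0.003] shift [ 81.    1.6 -83.1]
```

servo_tool([
  [-0.004,0,0,10,0.5,-40,-1],
  [-0.004,0,0,30,1,-75,-1],
  [-0.004,-0.003,-0.003,50,1.6,-83,-1],
  [-0.004,-0.003,-0.003,65,1.6,-83,-1],
  [-0.004,-0.003,-0.003,75,1.6,-83,-1],
  [-0.004,-0.003,-0.003,79,1.6,-83,-1],
  [-0.004,-0.003,-0.003,81,1.6,-83,-1],
  [-0.004,-0.003,-0.003,81,1.6,-83,-1],
])

```text
time_s: 14.85
eef_pos: [0.4447, -0.1478, 0.031]
eef_rot: [0.014, 0.707, 0.013, -0.707]
wrist_force: [-0.2, 0.5, -0.6]
opening: 0.558
```

Run:
```python
from h import *
im,K,R,t,o=cam("wrist");cv2.imwrite("pics/w13.png",cv2.resize(im[125:365,200:440],None,fx=2.5,fy=2.5,interpolation=cv2.INTER_CUBIC))
print(o["eef_pos"],o["wrist_force"],o["opening"],o["dq"]);move([.4446,-.1475,.0285],np.radians(-87.8))
```

```text
[ 0.44471232 -0.14775785  0.03098251] [-0.18035875  0.49682355 -0.64459832] 0.5579192912487511 [ 0.00116022 -0.00449501 -0.0029986  -0.00050249  0.00191723 -0.00099254]
rot [-0. -0. -0.] shift [ 2.5 -0.3  0.2]
```

View pics/w13.png

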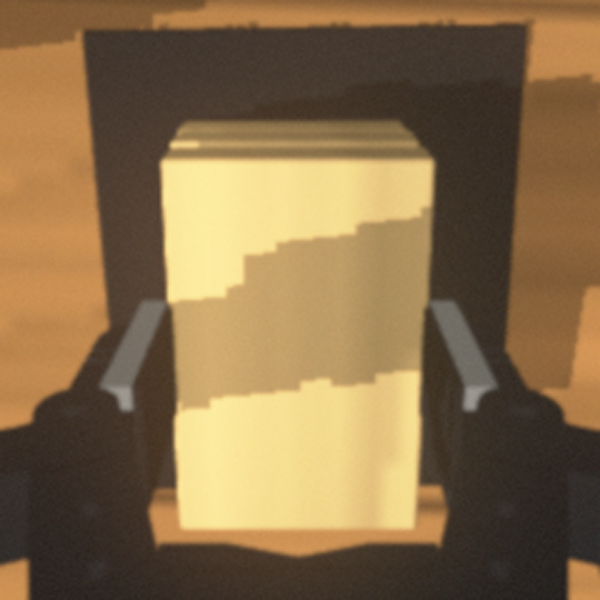

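servo_tool([
  [0,0,0,1.5,-0.2,0.1,-1],
  [0,0,0,2.8,-0.3,0.2,-1],
  [0,0,0,2.8,-0.3,0.2,-1],
  [0,0,0,2.8,-0.3,0.2,0.3],
  [0,0,0,2.8,-0.3,0.2,0.6],
  [0,0,0,2.8,-0.3,0.2,1],
  [0,0,0,2.8,-0.3,0.2,1],
  [0,0,0,-20,-0.3,0.2,1],
])

```text
time_s: 15.9
eef_pos: [0.4431, -0.1466, 0.0499]
eef_rot: [-0.013, -0.706, -0.014, 0.708]
wrist_force: [-0.4, 0.1, 0.9]
opening: 1.0
```

Run:
```python
from h import *
print(ctrl.get_obs()["wrist_force"]);move([.36,-.15,.16],np.radians(-88));move([.4446,-.148,.16],np.radians(-88))
```

```text
[-0.44149926  0.14610176  0.91558802]
rot [0.003 0.003 0.002] shift [-109.9    0.    83.5]
rot [0.003 0.003 0.002] shift [-110.1    1.3   -1.1]
```

servo_tool([
  [0,0,0,-30,0,0,1],
  [0,0,0,-70,0,5,1],
  [0,0,0,-110,0,20,1],
  [0,0,0,-140,0,30,1],
  [0,0,0,-140,0,30,1],
  [0,0,0,-140,0,30,1],
  [0,0,0,-140,0,30,1],
  [0,0,0,-140,0,30,1],
])

```text
time_s: 16.9
eef_pos: [0.4131, -0.1476, 0.1889]
eef_rot: [-0.012, -0.705, -0.015, 0.709]
wrist_force: [0.0, -0.3, 0.7]
opening: 1.0
```

Run:
```python
from h import *
im,K,R,t,o=cam("wrist");cv2.imwrite("pics/w14.png",im)
np.savez("w14.npz",K=K,R=R,t=t);p=proj(K,R,t,[.4446,-.1475,.03])[0];print(o["eef_pos"],p)
u,v=[int(x) for x in p]
cv2.imwrite("pics/w14a.png",cv2.resize(im[v-60:v+60,u-60:u+60],None,fx=5,fy=5,interpolation=cv2.INTER_CUBIC));print(u-60,v-60)
im,K,R,t,o=cam("side");p=proj(K,R,t,[.4446,-.1475,.03])[0];u,v=[int(x) for x in p]
np.savez("s14.npz",K=K,R=R,t=t)
cv2.imwrite("pics/s14a.png",cv2.resize(im[v-30:v+30,u-40:u+40],None,fx=9,fy=9,interpolation=cv2.INTER_CUBIC));print(u-40,v-30)
im,K,R,t,o=cam("top");cv2.imwrite("pics/t14.png",im);np.savez("t14.npz",K=K,R=R,t=t)
cv2.imwrite("pics/t14b.png",cv2.resize(im[115:220,180:340],None,fx=5,fy=5,interpolation=cv2.INTER_CUBIC))
```

```text
[ 0.41313148 -0.14762415  0.18887836] [319.60565341 159.0073953 ]
259 99
306 153
```

View pics/w14a.png

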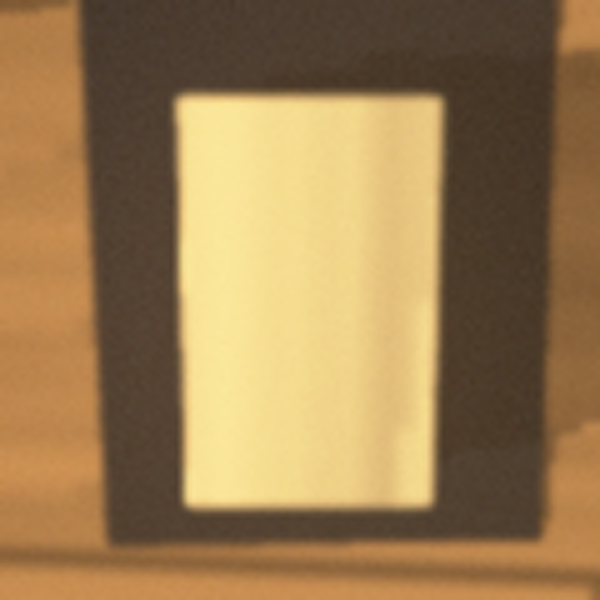

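View pics/s14a.png

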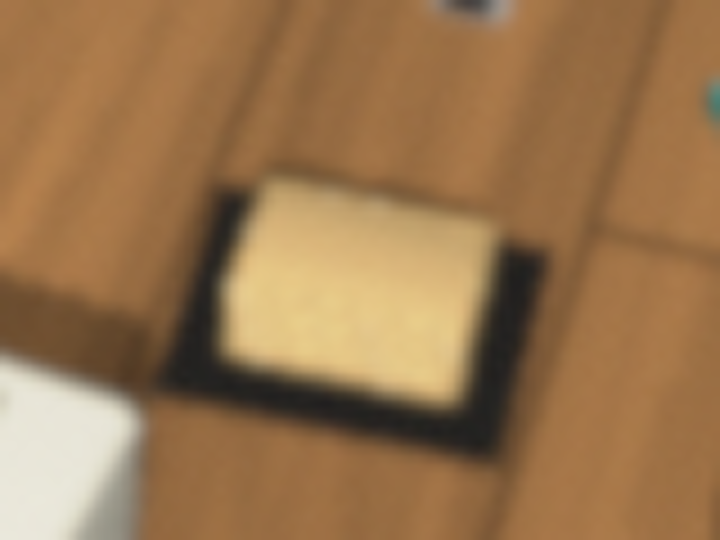

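View pics/t14.png

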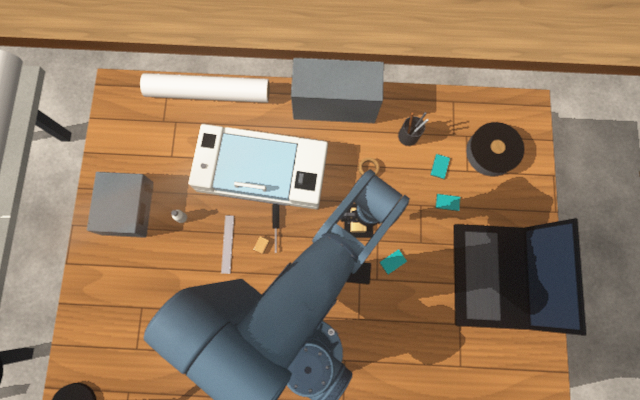

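Run:
```python
from h import *
d=np.load("w14.npz");K,R,t=d["K"],d["R"],d["t"]
f=lambda l,x,y,s:[(x+a/s-.5+.5/s,y+b/s-.5+.5/s) for a,b in l]
fitrect(K,R,t,f([(176,95),(444,95),(434,508),(185,508)],259,99,5),.039)
o=ctrl.get_obs();move([.545,.05,.30],np.radians(-5.6))
q=np.array([0.5,0,0])
```

```text
xy mm [ 444.3 -148.4] yaw deg 2.24 rms px 0.1 sides mm [50.2 80.1 50.3 80.1]
rot [-1.435e+00  1.000e-03  5.000e-03] shift [-110.6 -192.9 -138.7]
```

Pile top is at (444.3, −148.4), yaw 2.24°, within about 0.5 mm of the blanks below. Next, go over to the cutter to look.

servo_tool([
  [-0.18,0,0,-30,-20,-10,1],
  [-0.36,0,0,-60,-45,-30,1],
  [-0.54,0,0,-85,-75,-50,1],
  [-0.72,0,0,-110,-105,-72,1],
  [-0.9,0,0,-110,-130,-92,1],
  [-1.08,0,0,-110,-155,-110,1],
  [-1.26,0,0,-110,-178,-126,1],
  [-1.435,0,0.004,-110,-193,-139,1],
])

```text
time_s: 18.05
eef_pos: [0.5458, 0.0513, 0.299]
eef_rot: [-0.476, -0.522, -0.477, 0.523]
wrist_force: [0.5, -0.5, 0.2]
opening: 0.999
```

Run:
```python
from h import *
im,K,R,t,o=cam("wrist");cv2.imwrite("pics/w15.png",im)
np.savez("w15.npz",K=K,R=R,t=t);print(o["eef_pos"],o["dq"],o["q"]);yy=Rt(o).as_matrix()[:,1];print(np.degrees(np.arctan2(yy[1],yy[0])))
```

```text
[0.54576137 0.05127254 0.29904226] [ 0.25943016  0.23397568 -0.245618   -0.02391371 -0.01206856 -1.12457715] [-1.22756080e-01  7.19052592e-02  1.59112934e+00 -2.70468451e-04
  1.48026136e+00 -3.20597815e-02]
-5.195111400483965
```

View pics/w15.png

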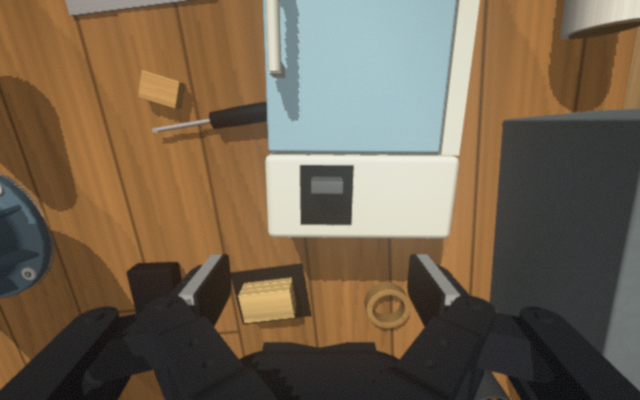

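Run:
```python
from h import *
im,K,R,t,o=cam("wrist");cv2.imwrite("pics/w16.png",im)
np.savez("w16.npz",K=K,R=R,t=t);print(o["eef_pos"],o["dq"])
cv2.imwrite("pics/w16a.png",cv2.resize(im[140:245,255:470],None,fx=3.5,fy=3.5,interpolation=cv2.INTER_CUBIC))
move([.53,.16,.28],np.radians(-5.6))
```

```text
[0.54659825 0.0525688  0.29899637] [-0.03244803 -0.02672825  0.03448848 -0.00894518  0.00925742  0.22068311]
rot [ 0.004 -0.     0.002] shift [  19.   -25.9 -106.6]
```

View pics/w16a.png

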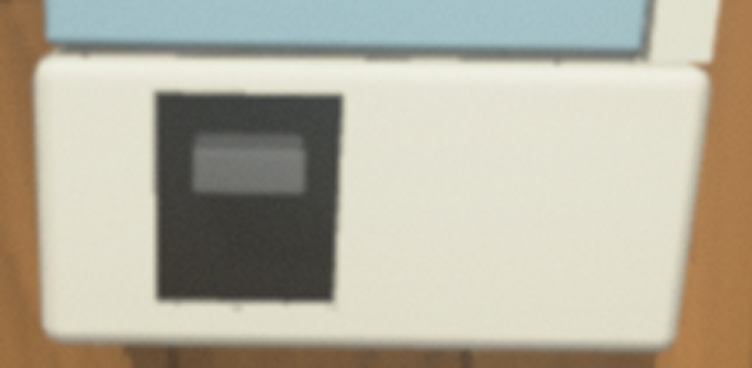

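servo_tool([
  [0.004,0,0,5,-8,-35,1],
  [0.004,0,0,10,-16,-70,1],
  [0.004,0,0.002,19,-26,-107,1],
  [0.004,0,0.002,19,-26,-107,1],
  [0.004,0,0.002,19,-26,-107,1],
  [0.004,0,0.002,19,-26,-107,1],
  [0.004,0,0.002,19,-26,-107,1],
  [0.004,0,0.002,19,-26,-107,1],
])

```text
time_s: 19.15
eef_pos: [0.5301, 0.1599, 0.2801]
eef_rot: [0.475, 0.524, 0.475, -0.524]
wrist_force: [-0.5, -0.9, -0.9]
opening: 1.003
```

Run:
```python
from h import *
d=np.load("w16.npz")
f=lambda a,b:(255+a/3.5-.36,140+b/3.5-.36)
print("knob",ray(d["K"],d["R"],d["t"],*f(249,172),.140))
fitrect(d["K"],d["R"],d["t"],[f(193,150),f(305,150),f(305,193),f(193,193)],.140,.034,.014)
for p in [(38,60),(705,68),(45,335),(672,345)]: print("corner",ray(d["K"],d["R"],d["t"],*f(*p),.110))
im,K,R,t,o=cam("wrist");cv2.imwrite("pics/w17.png",im)
np.savez("w17.npz",K=K,R=R,t=t);print(o["eef_pos"],o["dq"])
```

```text
knob [0.55305705 0.05362024 0.14      ]
xy mm [553.1  53.7] yaw deg -4.69 rms px 0.49 sides mm [32.8 13.  33.2 13. ]
corner [0.489766   0.08831803 0.11      ]
corner [0.69905632 0.06846679 0.11      ]
corner [ 0.47995633 -0.00378383  0.11      ]
corner [ 0.69191701 -0.02496663  0.11      ]
[0.53012497 0.15986723 0.28010729] [ 0.002311    0.00175967  0.00146339 -0.00108258  0.00111138 -0.00054475]
```

View pics/w17.png

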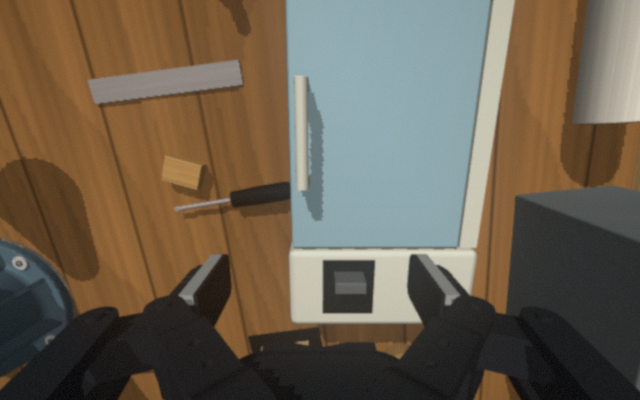

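The handle bar runs from about (301,76) to (304,190), and the knob is visible at (350,283). Compute the grasp.

Run:
```python
from h import *
im=cv2.imread("pics/w17.png")
cv2.imwrite("pics/w17a.png",cv2.resize(im[65:205,270:350],None,fx=4,fy=4,interpolation=cv2.INTER_CUBIC))
```

```text
(no output)
```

View pics/w17a.png

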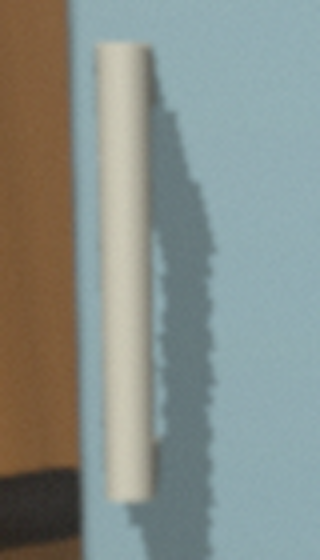

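Run:
```python
from h import *
d=np.load("w17.npz");K,R,t=d["K"],d["R"],d["t"]
f=lambda a,b:(270+a/4-.37,65+b/4-.37)
a=ray(K,R,t,*f(124,43),.142);b=ray(K,R,t,*f(131,500),.142);m=(a+b)/2
print(a,b,m,"yaw",np.degrees(np.arctan2(*(a-b)[[1,0]]))-90,"len",np.linalg.norm(a-b))
ty=np.radians(-5.6)
move([m[0],m[1],.18],ty);move([m[0],m[1],.123],ty)
```

```text
[0.52428406 0.26772842 0.142     ] [0.51429604 0.16674948 0.142     ] [0.51929005 0.21723895 0.142     ] yaw -5.648859679759511 len 0.10147170022458973
rot [-0.001 -0.    -0.   ] shift [100.1 -16.4 -55.9]
rot [-0.001 -0.    -0.   ] shift [157.1 -16.4 -55.9]
```

servo_tool([
  [0,0,0,40,-8,-28,1],
  [0,0,0,85,-16.4,-56,1],
  [0,0,0,120,-16.4,-56,1],
  [0,0,0,146,-16.4,-56,1],
  [0,0,0,156,-16.4,-56,1],
  [0,0,0,156,-16.4,-56,0],
  [0,0,0,156,-16.4,-56,-0.5],
  [0,0,0,156,-16.4,-56,-0.5],
])

```text
time_s: 20.2
eef_pos: [0.5202, 0.2175, 0.1254]
eef_rot: [0.475, 0.525, 0.474, -0.523]
wrist_force: [0.2, 1.3, -0.1]
opening: 0.375
```

Run:
```python
from h import *
im,K,R,t,o=cam("wrist");cv2.imwrite("pics/w18.png",im);print(o["eef_pos"],o["wrist_force"],o["opening"])
im,*_=cam("side");cv2.imwrite("pics/s18.png",cv2.resize(im[150:350,150:370],None,fx=3,fy=3,interpolation=cv2.INTER_CUBIC))
```

```text
[0.52020823 0.21747085 0.12538   ] [ 0.22146515  1.32294146 -0.13279938] 0.37549231479745265
```

View pics/w18.png

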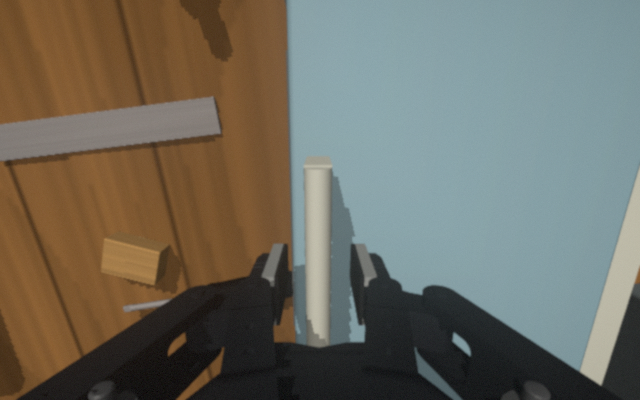

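View pics/s18.png

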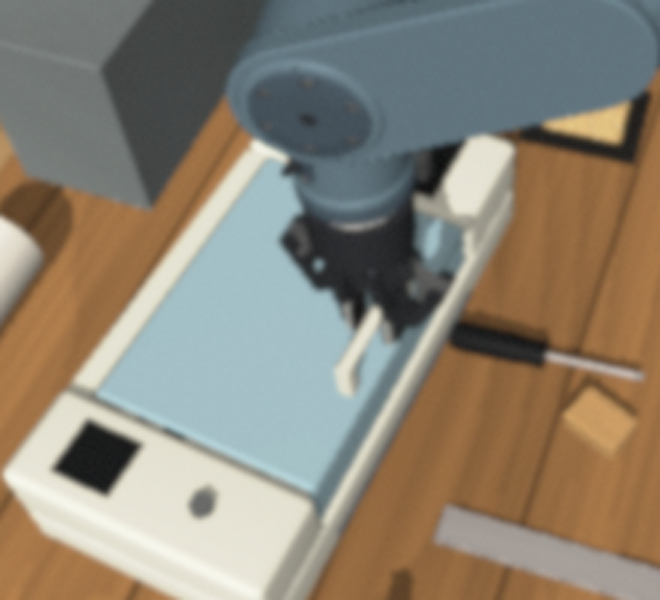

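The bar sits between the pads. Close.

servo_tool([
  [0,0,0,1,0,0,-1],
  [0,0,0,1,0,0,-1],
  [0,0,0,1,0,0,-1],
  [0,0,0,1,0,0,-1],
  [0,0,0,1,0,0,-1],
  [0,0,0,1,0,0,-1],
  [0,0,0,1,0,0,-1],
  [0,0,0,1,0,0,-1],
])

```text
time_s: 21.3
eef_pos: [0.5197, 0.2175, 0.1247]
eef_rot: [0.475, 0.525, 0.474, -0.523]
wrist_force: [-3.5, -0.6, 5.6]
opening: 0.115
```

servo_tool([
  [0,0,0,-2,0.5,0,-1],
  [0,0,0,-4,1,0,-1],
  [0,0,0,-6,1.5,0,-1],
  [0,0,0,-8,2,0,-1],
  [0,0,0,-10,2.4,0,-1],
  [0,0,0,-12,2.9,0,-1],
  [0,0,0,-14,3.4,0,-1],
  [0,0,0,-14,3.4,0,-1],
])

```text
time_s: 22.3
eef_pos: [0.5212, 0.2172, 0.132]
eef_rot: [-0.474, -0.524, -0.476, 0.525]
wrist_force: [17.1, 7.6, -45.9]
opening: 0.113
```

The handle rose only about 7 mm and then stopped dead with 46 N, so the lid is caught. Let it down and let go.

servo_tool([
  [0,0,0,3,-1,0,-1],
  [0,0,0,6,-1.5,0,-1],
  [0,0,0,8,-1.6,0,-1],
  [0,0,0,8,-1.6,0,-1],
  [0,0,0,8,-1.6,0,0],
  [0,0,0,8,-1.6,0,1],
  [0,0,0,8,-1.6,0,1],
  [0,0,0,8,-1.6,0,1],
])

```text
time_s: 23.3
eef_pos: [0.5197, 0.2172, 0.1241]
eef_rot: [-0.474, -0.524, -0.476, 0.525]
wrist_force: [-0.8, 0.6, 0.7]
opening: 0.948
```

Run:
```python
from h import *
ty=np.radians(-5.6)
o=ctrl.get_obs();print(o["eef_pos"],o["wrist_force"],o["opening"])
move([.5192,.2175,.22],ty);move([.5531,.0536,.22],ty)
```

```text
[0.51966294 0.21724482 0.12407036] [-0.82114195  0.56319639  0.6696638 ] 0.9478367514531623
rot [-0.002 -0.     0.003] shift [-95.9  -0.8  -0.2]
rot [-0.002 -0.     0.003] shift [-96.2  49.2 159.5]
```

servo_tool([
  [0,0,0,-30,0,0,1],
  [0,0,0,-70,2,10,1],
  [0,0,0,-80,15,50,1],
  [0,0,0,-80,32,105,1],
  [0,0,0,-80,49,159,1],
  [0,0,0,-80,49,159.5,1],
  [0,0,0,-80,49,159.5,1],
  [0,0,0,-80,49,159.5,1],
])

```text
time_s: 24.3
eef_pos: [0.5525, 0.0549, 0.2037]
eef_rot: [-0.474, -0.523, -0.476, 0.524]
wrist_force: [-0.6, 1.0, -0.3]
opening: 0.997
```

Run:
```python
from h import *
im,K,R,t,o=cam("wrist");cv2.imwrite("pics/w19.png",im);print(o["eef_pos"],o["wrist_force"],o["dq"])
np.savez("w19.npz",K=K,R=R,t=t)
cv2.imwrite("pics/w19a.png",cv2.resize(im[130:280,230:430],None,fx=4,fy=4,interpolation=cv2.INTER_CUBIC))
```

```text
[0.55250458 0.05490565 0.20373703] [-0.59178393  0.9788543  -0.26159782] [ 7.51699826e-03 -4.90473550e-04 -3.83264619e-05 -2.01442921e-03
 -1.25410150e-03 -3.48080365e-03]
```

View pics/w19a.png

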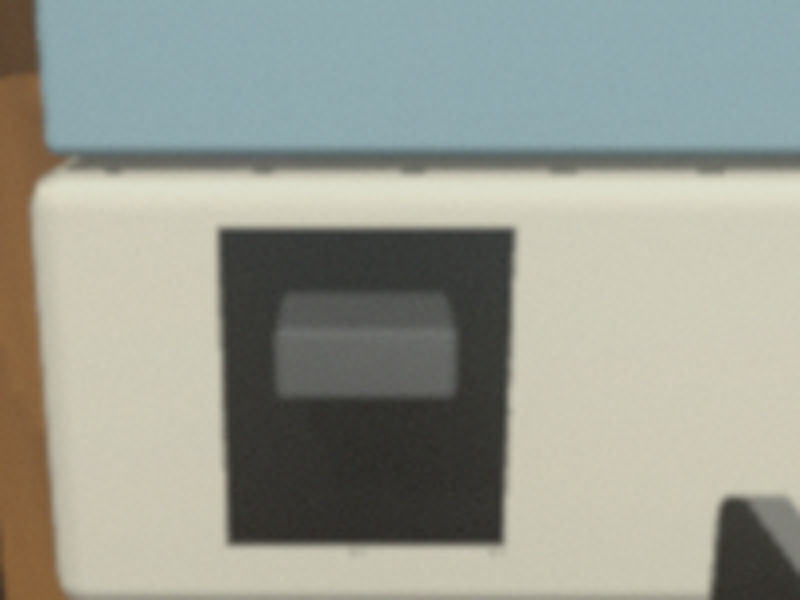

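Run:
```python
from h import *
d=np.load("w19.npz");K,R,t=d["K"],d["R"],d["t"]
f=lambda a,b:(230+a/4-.37,130+b/4-.37)
q=fitrect(K,R,t,[f(274,329),f(458,329),f(457,397),f(277,397)],.140,.034,.014)
move([q[0],q[1],.118],np.radians(-5.6))
```

```text
xy mm [553.2  54.1] yaw deg -5.38 rms px 0.64 sides mm [33.2 13.  33.  13. ]
rot [ 0.    -0.001  0.003] shift [85.8  1.1  0.9]
```

servo_tool([
  [0,0,0.003,40,1,0.9,1],
  [0,0,0.003,70,1,0.9,1],
  [0,0,0.003,84,1,0.9,1],
  [0,0,0.003,86,1,0.9,0],
  [0,0,0.003,86,1,0.9,-1],
  [0,0,0.003,86,1,0.9,-1],
  [0,0,0.003,86,1,0.9,-1],
  [0,0,0.003,86,1,0.9,-1],
])

```text
time_s: 25.35
eef_pos: [0.5539, 0.0541, 0.1194]
eef_rot: [0.475, 0.524, 0.475, -0.523]
wrist_force: [-2.5, 0.3, 5.8]
opening: 0.382
```

Run:
```python
from h import *
im,K,R,t,o=cam("wrist");cv2.imwrite("pics/w20.png",im);print(o["eef_pos"],o["wrist_force"],o["opening"])
```

```text
[0.55394436 0.0540874  0.11941818] [-2.48052403  0.25143562  5.76138765] 0.38213336350980887
```

View pics/w20.png

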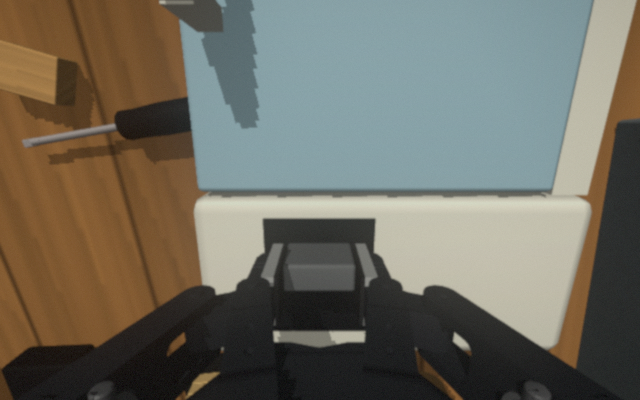

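servo_tool([
  [0,0,0,0,0,4,-1],
  [0,0,0,0,0,8,-1],
  [0,0,0,0,0,12,-1],
  [0,0,0,0,0,16,-1],
  [0,0,0,0,0,19,-1],
  [0,0,0,0,0,21,-1],
  [0,0,0,0,0,21,-1],
  [0,0,0,0,0,21,-1],
])

```text
time_s: 26.4
eef_pos: [0.5523, 0.0378, 0.1195]
eef_rot: [0.474, 0.527, 0.477, -0.521]
wrist_force: [3.4, 22.6, -0.7]
opening: 0.379
```

Run:
```python
from h import *
im,K,R,t,o=cam("wrist");cv2.imwrite("pics/w21.png",cv2.resize(im[180:360,190:450],None,fx=3,fy=3,interpolation=cv2.INTER_CUBIC));print(o["eef_pos"],o["wrist_force"],o["opening"],np.linalg.norm(o["eef_pos"]-[.55394,.05409,.1194]))
```

```text
[0.55232989 0.03780841 0.11950947] [ 3.39199974 22.5551828  -0.70583798] 0.37860100174707517 0.01636137664606662
```

View pics/w21.png

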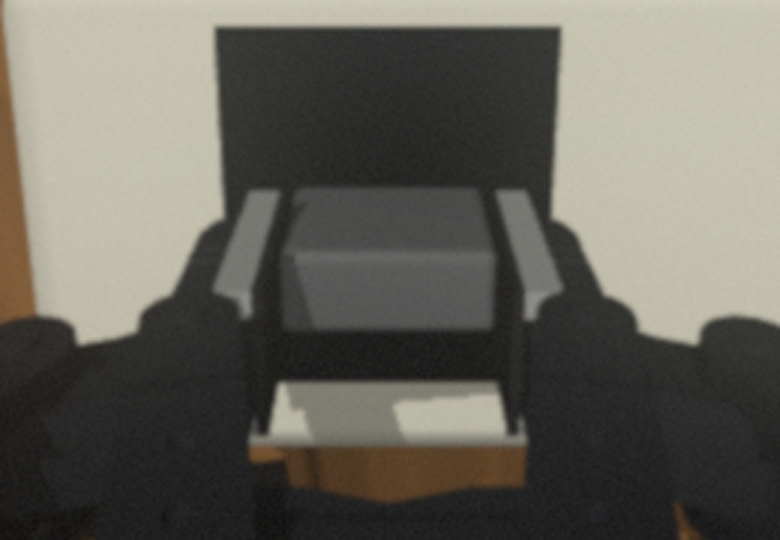

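The knob moved 16.3 mm and sits against its stop (22 N). Release, go up and return to the handle.

servo_tool([
  [0,0,0,0,0,1,-0.2],
  [0,0,0,0,0,1,0.5],
  [0,0,0,0,0,1,1],
  [0,0,0,0,0,1,1],
  [0,0,0,0,0,1,1],
  [0,0,0,-30,0,1,1],
  [0,0,0,-75,0,1,1],
  [0,0,0,-85,0,0,1],
])

```text
time_s: 27.45
eef_pos: [0.554, 0.0367, 0.208]
eef_rot: [0.475, 0.528, 0.475, -0.52]
wrist_force: [-1.1, -0.1, -0.6]
opening: 0.999
```

Run:
```python
from h import *
im,K,R,t,o=cam("wrist");cv2.imwrite("pics/w22.png",im);print(o["eef_pos"],o["dq"])
ty=np.radians(-5.6)
move([.5193,.2174,.204],ty);move([.5193,.2174,.1245],ty)
```

```text
[0.55400353 0.0366823  0.20802484] [ 0.01299388 -0.04758991 -0.02949841  0.00189884  0.13626416  0.01600642]
rot [ 0.001 -0.008 -0.008] shift [   4.8  -51.8 -176.3]
rot [ 0.001 -0.008 -0.008] shift [  84.3  -52.4 -175.6]
```

View pics/w22.png

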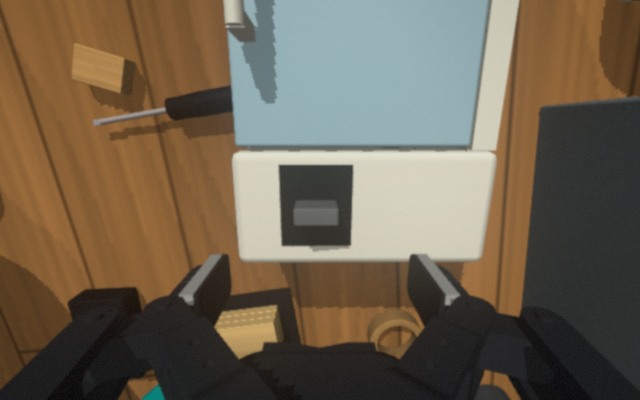

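The knob sits at the outer part of its slot (316,212). Go back over the handle and down.

servo_tool([
  [0,-0.008,-0.008,4,-15,-50,1],
  [0,-0.008,-0.008,4,-32,-105,1],
  [0,-0.008,-0.008,4.5,-47,-158,1],
  [0,-0.008,-0.008,15,-52,-176,1],
  [0,-0.008,-0.008,45,-52.2,-176,1],
  [0,-0.008,-0.008,72,-52.3,-175.8,1],
  [0,-0.008,-0.008,84,-52.4,-175.6,1],
  [0,-0.008,-0.008,84,-52.4,-175.6,1],
])

```text
time_s: 28.5
eef_pos: [0.5185, 0.2167, 0.1234]
eef_rot: [-0.474, -0.523, -0.476, 0.525]
wrist_force: [1.0, 0.0, -0.0]
opening: 0.999
```

servo_tool([
  [0,0,0,0,0,0,0],
  [0,0,0,0,0,0,-1],
  [0,0,0,0,0,0,-1],
  [0,0,0,0,0,0,-1],
  [0,0,0,0,0,0,-1],
  [0,0,0,0,0,0,-1],
  [0,0,0,0,0,0,-1],
  [0,0,0,0,0,0,-1],
])

```text
time_s: 29.5
eef_pos: [0.5195, 0.2167, 0.124]
eef_rot: [-0.475, -0.524, -0.475, 0.524]
wrist_force: [4.5, -0.9, 1.7]
opening: 0.112
```

Run:
```python
from h import *
im,K,R,t,o=cam("wrist");cv2.imwrite("pics/w23.png",im);print(o["eef_pos"],o["wrist_force"],o["opening"],o["q"])
```

```text
[0.51948522 0.21666937 0.12402601] [ 4.50497964 -0.93394265  1.74331916] 0.11227676667581055 [1.84193931e-01 2.74364284e-01 1.72663534e+00 2.01253978e-04
 1.14154361e+00 2.82056094e-01]
```

View pics/w23.png

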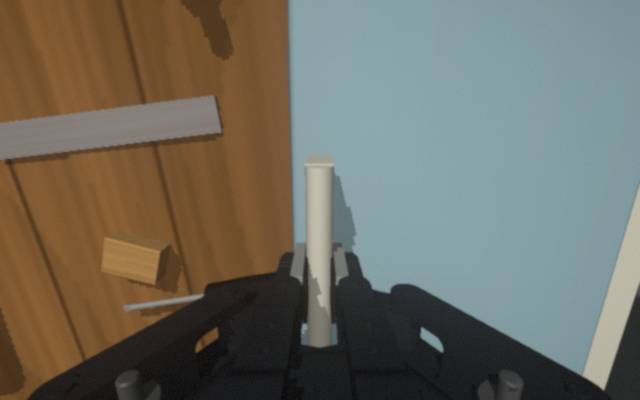

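```bash
cat >> h.py <<'E'
def arc(th0,ths):
    p0=np.arctan2(42,175);r=np.hypot(42,175)
    for th in ths: print(round(th,3),np.round([-(r*np.sin(p0+th)-r*np.sin(p0+th0)),r*np.cos(p0+th0)-r*np.cos(p0+th)],1).tolist())
E
python3 - <<'E'
from h import *
arc(0,[.05,.1,.15,.2,.25,.3,.35,.4])
E
```

```text
0.05 [-8.7, 2.3]
0.1 [-17.3, 5.1]
0.15 [-25.7, 8.2]
0.2 [-33.9, 11.8]
0.25 [-42.0, 15.8]
0.3 [-49.8, 20.2]
0.35 [-57.5, 25.0]
0.4 [-64.8, 30.2]
```

Test tug first, to confirm the lid is free.

servo_tool([
  [0,0,0,-3,0.7,0,-1],
  [0,0,0,-6,1.5,0,-1],
  [0,0,0,-9,2.4,0,-1],
  [0,0,0,-12,3.3,0,-1],
  [0,0,0,-15,4.3,0,-1],
  [0,0,0,-17.3,5.1,0,-1],
  [0,0,0,-17.3,5.1,0,-1],
  [0,0,0,-17.3,5.1,0,-1],
])

```text
time_s: 30.55
eef_pos: [0.5238, 0.2162, 0.1396]
eef_rot: [-0.474, -0.523, -0.476, 0.525]
wrist_force: [7.4, 1.5, -7.8]
opening: 0.115
```

Run:
```python
from h import *
arc(.098,np.arange(.15,.57,.06))
```

```text
0.15 [-8.8, 3.3]
0.21 [-18.6, 7.7]
0.27 [-28.2, 12.6]
0.33 [-37.5, 18.1]
0.39 [-46.5, 24.2]
0.45 [-55.0, 30.7]
0.51 [-63.2, 37.8]
```

The lid is free: it rose 15.6 mm with only about 8 N. Continue along the arc.

servo_tool([
  [0,0,0,-8.8,3.5,0,-1],
  [0,0,0,-18.6,8,0,-1],
  [0,0,0,-28.2,13,0,-1],
  [0,0,0,-37.5,19,0,-1],
  [0,0,0,-46.5,25,0,-1],
  [0,0,0,-55,31.5,0,-1],
  [0,0,0,-63.2,38.5,0,-1],
  [0,0,0,-63.2,38.5,0,-1],
])

```text
time_s: 31.55
eef_pos: [0.5596, 0.2127, 0.2038]
eef_rot: [-0.473, -0.521, -0.477, 0.526]
wrist_force: [-13.0, -0.1, 5.9]
opening: 0.115
```

Run:
```python
from h import *
o=ctrl.get_obs();print(o["eef_pos"],o["wrist_force"],o["opening"])
# handle estimate from grasp point
c=np.cos(np.radians(5.6));s=np.sin(np.radians(5.6))
g=o["eef_pos"]-np.array([.5195,.2167,.124]);dx=(g[0]*c-g[1]*s)*1000;dz=g[2]*1000
print(dx,dz,np.arctan2(42+dz,175-dx)-np.arctan2(42,175),np.hypot(42+dz,175-dx))
arc(.5,np.arange(.56,.99,.06))
im,*_=cam("side");cv2.imwrite("pics/s24.png",im)
im,*_=cam("wrist");cv2.imwrite("pics/w24.png",im)
```

```text
[0.55964471 0.21271726 0.20383298] [-12.99696262  -0.05718179   5.92298666] 0.11522895703390151
40.34175908357433 79.8329777838881 0.4998920560763152 181.59327168812038
0.56 [-7.8, 7.5]
0.62 [-15.1, 15.4]
0.68 [-21.9, 23.8]
0.74 [-28.3, 32.5]
0.8 [-34.0, 41.6]
0.86 [-39.3, 51.1]
0.92 [-43.9, 60.8]
0.98 [-48.0, 70.8]
```

View pics/s24.png

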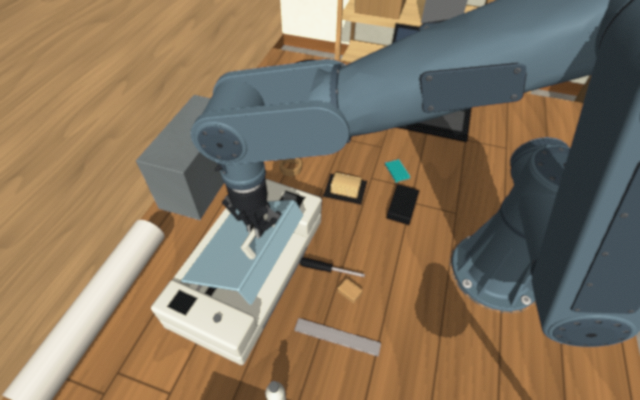

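View pics/w24.png

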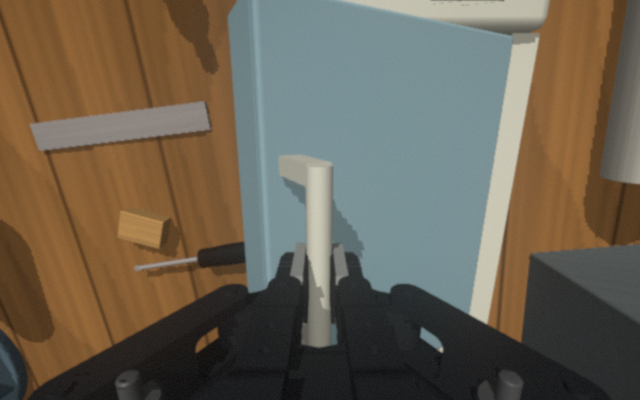

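servo_tool([
  [0,0,0,-8.5,6.5,0,-1],
  [0,0,0,-16,14,0,-1],
  [0,0,0,-23,22,0,-1],
  [0,0,0,-29.5,30.5,0,-1],
  [0,0,0,-35.5,39.5,0,-1],
  [0,0,0,-40.5,48.5,0,-1],
  [0,0,0,-44,55,0,-1],
  [0,0,0,-44,55,0,-1],
])

```text
time_s: 32.65
eef_pos: [0.6153, 0.2073, 0.2487]
eef_rot: [-0.473, -0.522, -0.477, 0.526]
wrist_force: [-5.2, -1.1, 4.9]
opening: 0.115
```

Run:
```python
from h import *
o=ctrl.get_obs();print(o["eef_pos"],o["wrist_force"],o["opening"])
c=np.cos(np.radians(5.6));s=np.sin(np.radians(5.6))
g=o["eef_pos"]-np.array([.5195,.2167,.124]);dx=(g[0]*c-g[1]*s)*1000;dz=g[2]*1000
print(dx,dz,np.arctan2(42+dz,175-dx)-np.arctan2(42,175),np.hypot(42+dz,175-dx))
im,*_=cam("side");cv2.imwrite("pics/s25.png",im)
im,*_=cam("wrist");cv2.imwrite("pics/w25.png",im)
im,*_=cam("top");cv2.imwrite("pics/t25.png",im)
```

```text
[0.61527287 0.20726855 0.24867171] [-5.1574396  -1.07895533  4.93929227] 0.11502468586638562
96.23613642346967 124.67170661250526 0.8937884443589075 184.34533894467555
```

View pics/s25.png

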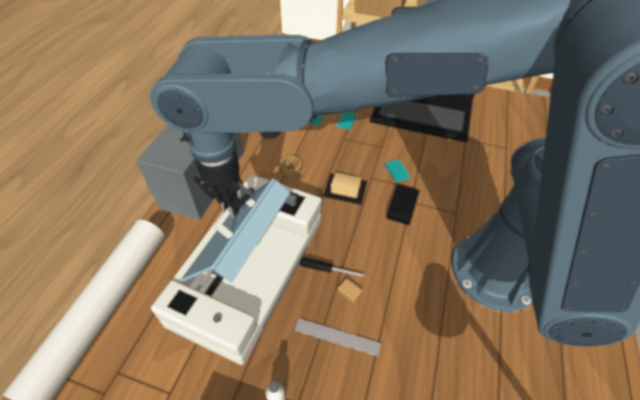

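View pics/w25.png

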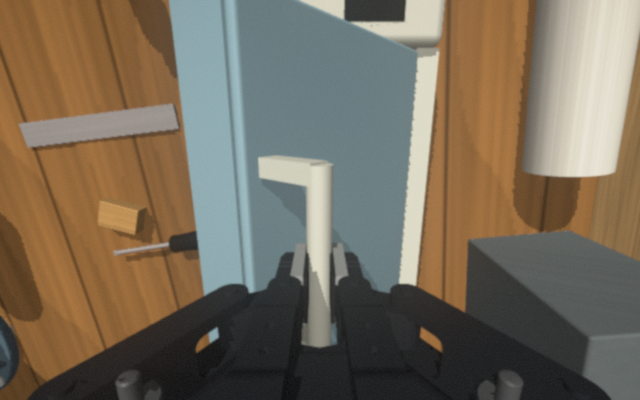

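View pics/t25.png

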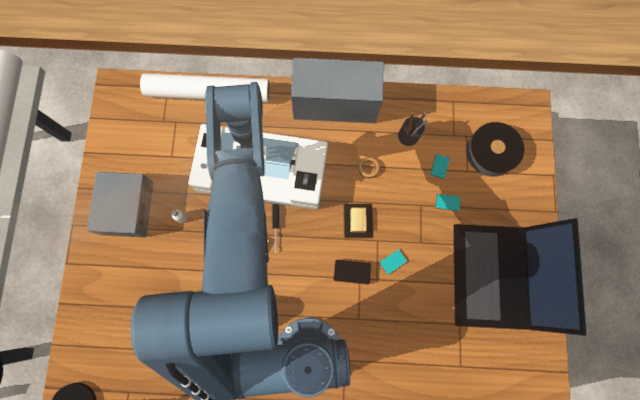

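The lid is at about 0.9 rad and the pile is still neat at (358,220) in top. One hold call to check it stays steady.

servo_tool([
  [0,0,0,0,0,0,-1],
  [0,0,0,0,0,0,-1],
  [0,0,0,0,0,0,-1],
  [0,0,0,0,0,0,-1],
  [0,0,0,0,0,0,-1],
  [0,0,0,0,0,0,-1],
  [0,0,0,0,0,0,-1],
  [0,0,0,0,0,0,-1],
])

```text
time_s: 33.8
eef_pos: [0.6147, 0.2073, 0.2484]
eef_rot: [-0.473, -0.521, -0.477, 0.526]
wrist_force: [-3.8, -0.3, -0.0]
opening: 0.111
```

Run:
```python
from bench import ctrl
o=ctrl.get_obs();print(o["eef_pos"],o["wrist_force"],o["opening"],abs(o["dq"]).max())
print(ctrl.hand_in())
```

```text
[0.6146552  0.20733429 0.24843712] [-3.77033224 -0.25637903 -0.01369798] 0.11123312917220028 0.0018670714044936767
the job is handed in; nothing more can be done
None
```

The job is handed in at about 34 s, with the lid held open at roughly 0.89 rad (0.70 needed). That angle is worked out from the tool pose; the fitted handle radius came out 4 mm larger than stated.

- **Pile:** both loose plywood blanks are stacked on the mat blank and let go. My measurements of the top and middle blanks agree within about 1 mm and 0.2°, and the last pictures show the pile still in place.
- **Grasps:** on the first try at the second blank, the fingers slid over its top and shifted it by about 7 mm. I measured it again and gripped it properly. I also regripped the first blank slightly higher before lifting it.
- **Catch:** the first tug raised the handle about 7 mm and then stopped dead at about 46 N, so the lid was caught. I let the lid down and slid the knob 16.3 mm, up to its stop. A second tug rose freely.
- **Final hold:** in the last reading the tool was still and its position had drifted less than 1 mm over the last second. The grip on the handle was closed and the wrist force was about 4 N.

The turquoise look-alikes and the other things on the bench were not touched.

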